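Return the pliers and the screwdriver to the angled shadow tray

TASK

The tool kit is being made complete: pick up the blue-handled pliers and the orange-handled screwdriver from the bench and put each into the cavity cut to its own outline in the sloping shadow tray, handle end down the slope, so that it lies fully down on the green floor of its cavity. Let go of both, and leave the spanner that is already in the tray and the other things on the bench where they are.

Things in the scene. Friction and masses are not known exactly. Their poses are not given: they have to be found in the camera images.
- tray_stand: grey sheet-steel stand fixed to the bench, 320 mm wide (y), 200 mm deep (x), 25 mm high at its near lip, 128 mm at the back. It carries three exchangeable inserts side by side, 104 mm apart, in any order, sloping up away from the robot at 25 degrees. Origin: centre of its footprint on the bench; x points to its high back, y to its left, z up.
- pliers_centre (a point): blue-handled needle-nose pliers, 175 mm long, 49 wide, 11 thick, 0.14 kg, flat on the bench. Origin: middle of length, width and thickness. y points to the handle end, z up. The outsides of the handles are parallel, 47 mm apart, from y = 12 to 45 mm: grip there, closing along x (centre of mass at y about 25). The nose is 16 mm wide at y = -48 and tapers to its tip at y = -88.
- screwdriver_centre (a point): orange-handled screwdriver, 167 mm long, 24 wide, 26 high, 0.05 kg, lying on the bench. Origin: middle of its length, on its axis, 9.5 mm above what it lies on. y points to the handle end, z up. The handle, 22 to 24 mm thick, reaches from y = -3 to 83 mm: grip it at y about 35, closing along x. The shank is 6 mm thick; the blade tip is at y = -83.
- screwdriver_tip (a point): point on the axis of the screwdriver's shank, 75 mm from screwdriver_centre towards the blade tip
- pliers_insert_seat (a point): pliers' cavity, green-floored, in a rigid dark grey insert: the pose pliers_centre has when fully home (y down the slope, z square out of the tray, x across). 9 mm deep, so the insert's top is at z = 3.5 mm; clearance 3 mm a side, 5 at the ends; a dark rib 8 mm wide lies between the handles below y = 22. Finger recesses both sides, y = 4 to 52 mm, 98 mm over both, 12 deep.
- screwdriver_insert_seat (a point): screwdriver's cavity, green-floored, in a rigid dark grey insert: the pose screwdriver_centre has when fully home (y down the slope, z square out of the tray, x across). 16 mm deep, the insert's top is at z = 6.5 mm; 30 mm wide for the handle, 13 for the shank, 5 mm clear at the ends. Finger recesses both sides, y = 11 to 59 mm, 74 mm over both, 19 deep.
- spanner: steel spanner, 170 mm long, 38 mm wide at the open jaw, 8 mm thick, lying loose in its own cavity in the third insert; stays there. Origin: on its underside, near the middle of its shank; x points to the jaw, up the slope.
- carton: brown cardboard carton, 102 x 140 x 71 mm, at the left of the bench; bystander. Origin: centre of its underside.
- white_jar: white screw-top jar, 64 mm across, 66 mm high, at the left of the bench; bystander. Origin: centre of its underside.
- yellow_tape: small roll of yellow tape, 60 mm across, 18 mm high, lying flat at the left front; bystander. Origin: centre of its underside.
- black_marker: black felt marker, 126 x 18 x 17 mm, lying just left of the tray; bystander. Origin: centre of its underside.
- glue: small white glue bottle with a red needle cap, 36 mm across, 96 mm high, standing left of the tray; bystander. Origin: centre of its underside.

How it is judged:
By the outcome, as a careful person would: the job done as asked, in the order asked, and still so for the second after the job is handed in, with the robot touching nothing.
It also fails if it takes over 50 s, if anything falls off the work surface, if the arm or the gripper's body presses on something with over 40 N, if the wrist force passes 120 N, or if a joint passes its speed limit or range.

ROBOT

A 6-joint arm with a two-finger parallel gripper is mounted at the origin on a cart in front of the work surface, level with it; the furniture and walls round the work are solid. World frame = base frame: x ahead of the robot, y to its left, z up, the work surface at z = 0. Lengths are in m, angles in rad, forces in N, time in s.
With the tool pointing down it reaches from about 0.4 to 0.925 m from the base axis. Payload 3.4 kg.
Tool frame: the origin (TCP) lies between the finger pads; the fingertips stand 8 mm ahead of it and the grasp point (between the pads) lies 11 mm behind it (tcp_to_tips is the distance from the TCP to the fingertips, in m); z points along the fingers, x is the direction in which the jaws open and shut, and the axes are right-handed (so a half turn about z gives the same grasp; the last joint's range is limited). The gripper opens to 85 mm and grips with 20 to 120 N. Pads are 22 mm wide; open, the fingers measure 114 mm over their backs; the gripper's body (76 mm by 85 mm) begins 54 mm behind the grasp point. The pads swing forward as they close: fully open they stand 13 mm farther back than shut.
Start: joints at [-1.337, 0.307, 1.506, -0, 1.328, -0.073], TCP at [0.174, -0.548, 0.21] pointing down, gripper open.
Joint ranges: [-3.12, 3.12], [-1.05, 2.28], [0.14, 2.33], [-1.42, 4.57], [0.1, 2.73], [-2.68, 2.68]. Speed limits (rad/s): [2.57, 2.57, 3.14, 3.14, 3.14, 3.14].

INTERFACE

Orientations are given as a unit quaternion [x, y, z, w].
In Python, from workcell import get_obs, grab_frame, hand_in, tcp_to_tips gives the robot as it stands.
- The arm moves only by the tool send_rows, never from a script. Its argument "plan" is a list that holds one entry, the list of rows, each a list of 5 numbers: the shift along the tool's x, y, z in cm, then the turn about the tool's z in degrees, then the closure, from 0 (fully open) to 1 (shut). A call has 1 to 8 rows; each row shifts and turns the pose as measured when the row begins, along the tool's axes as they then stand; what a row does not reach is not made up. A row lasts 1/8 s, in which the tool goes at most 62.5 mm and 10.7 degrees, less where a joint would pass 70% of its speed; a pose out of reach is approached as far as the arm can. A call with a gripper value outside its range is refused whole. The fingers move at their own pace and stop on an object; "newtons" is the grip in N (left out, the last holds). Time passes only in rows, so rows that do not move let the fingers close. It gives the time, the measured TCP pose, the force and the opening at its end, in the units of the state.
- get_obs(): the state, without advancing time (a new reading comes with each control period).
- grab_frame(name): name is "scene" or "top" or "wrist"; returns a dict with "pixels" (384x512x3 uint8, red, green, blue), "fx", "fy", "cx", "cy" (pixels), "position" and "attitude" of the camera in the world; the wrist camera has in their place "tool_from_camera" (4x4, takes a point from camera to tool coordinates, whose origin is the TCP and whose axes are the tool frame's). Camera axes: x right, y down, z forward; pixel columns grow to the right and rows downward; lengths in m; the calibration is good to about 2 mm. A picture is of the moment at which its call begins: read the wrist's pose just before it. There is no depth.
- hand_in(): hands the job in, once; it reports no verdict.
The state is a dict: "time": time; "joints": joint angles; "qvel": joint speeds; "joint_torque": joint torques, N m; "tool_pos": TCP position; "tool_rot": TCP orientation; "force": force on the tool from outside, world axes, zero at the start; "wrist_torque": the same for the moment, N m; "opening": finger opening in m.
Only numpy, scipy, OpenCV 4.12 (cv2) and the standard library are available. Lean on these libraries where they do the work, as an engineer would, in place of code of your own. Each camera call takes 0.05 s, during which the arm holds its last target.

## Working session

There is one attempt and no reset: what is moved stays moved. The work goes in short steps, Python scripts to look and compute and a tool call to move; the robot and the scene stay as the last step left them, time stands still between calls to the robot, and variables do not carry over. Pictures are saved under pics/ and viewed, and the job is handed in when it is done.

Besides the shell and the picture viewer there is one more tool, called after ">>>" in YAML: its name, and indented under it one key for each argument. send_rows: Moves the arm, as the interface text tells. Its arguments: {"type":"object","properties":{"plan":{"type":"array","items":{"type":"array","items":{"type":"array","items":{"type":"number"}}}},"newtons":{"type":"number"}},"required":["plan"]}

```bash
ls; mkdir -p pics
python3 - <<'E'
from workcell import get_obs, grab_frame, tcp_to_tips
import cv2, json, numpy as np, pickle
print(get_obs()); print(tcp_to_tips)
for n in ("scene","top"):
    f=grab_frame(n); cv2.imwrite(f"pics/{n}0.png",f["pixels"][:,:,::-1]); pickle.dump(f,open(f"pics/{n}0.pkl","wb"))
    print(n,{k:v for k,v in f.items() if k!="pixels"})
E
```

```text
pics
{'time': 0.0, 'joints': array([-1.33651184e+00,  3.07570881e-01,  1.50767680e+00,  3.72666645e-05,
        1.32840040e+00, -7.35056830e-02]), 'qvel': array([-1.69700112e-04,  3.46855694e-04, -3.18587606e-04,  3.97533315e-04,
       -1.20759950e-06,  9.99056059e-04]), 'joint_torque': array([-3.06567126e-04, -4.57553208e+01, -2.51918113e+01,  1.97359632e-04,
        1.32066960e-02,  1.19331804e-05]), 'tool_pos': array([ 0.17401206, -0.54725631,  0.20858102]), 'tool_rot': array([ 8.07137987e-01, -5.90361934e-01, -7.70991700e-04, -6.79771336e-04]), 'force': array([ 0.26058548,  0.29547337, -0.06211746]), 'wrist_torque': array([ 0.02039693,  0.00084483, -0.03290349]), 'opening': 0.08553713505395233}
0.008
scene {'fx': 385.3432166221467, 'fy': 385.3432166221467, 'cx': 256.60659906634504, 'cy': 193.40471961417123, 'position': array([-0.02322887,  0.71854893,  0.72538695]), 'attitude': array([-0.34386361,  0.84309226, -0.37801765,  0.16749902])}
top {'fx': 444.3983830450802, 'fy': 444.3983830450802, 'cx': 256.70779443122586, 'cy': 192.48718286188645, 'position': array([0.2989772 , 0.17427492, 1.2265173 ]), 'attitude': array([ 0.70484504, -0.70307692,  0.0679597 , -0.06525181])}
```

View pics/scene0.png

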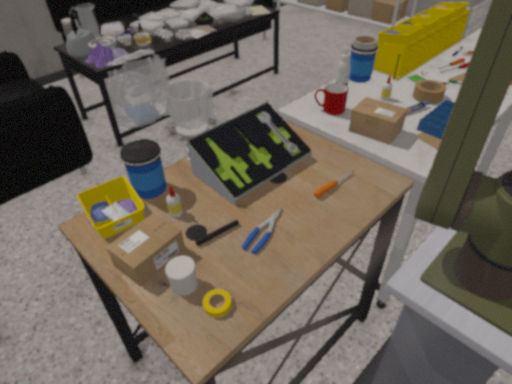

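View pics/top0.png

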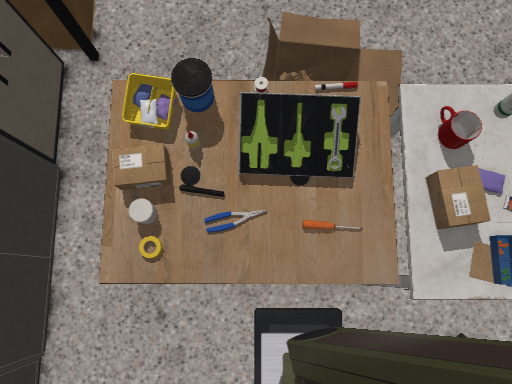

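The top view shows the pliers around (235,220), handles left. The screwdriver is at (330,226), handle left. Tray cavities from left to right are pliers (260,140), screwdriver (298,140) and spanner (337,140). I'll zoom in on these.

```bash
cat > h.py <<'E'
import numpy as np, cv2, pickle
from scipy.spatial.transform import Rotation as R
def cam(f, obs=None):
    if "tool_from_camera" in f:
        T=np.array(f["tool_from_camera"]); Rt=R.from_quat(obs["tool_rot"]).as_matrix()
        return Rt@T[:3,:3], Rt@T[:3,3]+obs["tool_pos"]
    return R.from_quat(f["attitude"]).as_matrix(), np.array(f["position"])
def plane(f,uv,n,p0,obs=None):
    Rm,c=cam(f,obs); uv=np.atleast_2d(np.array(uv,float))
    d=np.c_[(uv[:,0]-f["cx"])/f["fx"],(uv[:,1]-f["cy"])/f["fy"],np.ones(len(uv))]@Rm.T
    n=np.array(n,float); t=((np.array(p0)-c)@n)/(d@n); return c+d*t[:,None]
def zp(f,uv,z,obs=None): return plane(f,uv,[0,0,1],[0,0,z],obs)
def proj(f,P,obs=None):
    Rm,c=cam(f,obs); q=(np.atleast_2d(P)-c)@Rm; return np.c_[q[:,0]/q[:,2]*f["fx"]+f["cx"],q[:,1]/q[:,2]*f["fy"]+f["cy"]]
E
python3 - <<'E'
from h import *
f=pickle.load(open("pics/top0.pkl","rb"))
im=f["pixels"][:,:,::-1]
cv2.imwrite("pics/c1.png",cv2.resize(im[85:190,235:365],None,fx=6,fy=5.7,interpolation=cv2.INTER_CUBIC))
cv2.imwrite("pics/c2.png",cv2.resize(im[195:245,195:370],None,fx=4.5,fy=4.5,interpolation=cv2.INTER_CUBIC))
hsv=cv2.cvtColor(np.ascontiguousarray(im),cv2.COLOR_BGR2HSV)
for nm,lo,hi,box in (("blue",(100,120,60),(125,255,255),(195,245,195,275)),("orange",(3,150,120),(18,255,255),(210,240,290,370)),("green",(28,100,80),(50,255,255),(85,190,235,365))):
    m=cv2.inRange(hsv,lo,hi); M=np.zeros_like(m); a,b,c,d=box; M[a:b,c:d]=m[a:b,c:d]
    n,l,s,ce=cv2.connectedComponentsWithStats(M)
    for i in range(1,n):
        if s[i,4]>15: print(nm,s[i],ce[i])
for uv in ((242,93),(359,94),(354,177),(240,172)): print(uv,zp(f,uv,0.025),zp(f,uv,.128))
E
```

```text
blue [205 212  26  11 132] [217.37878788 216.43939394]
blue [207 223  27   9 131] [220.22137405 227.38931298]
orange [302 220  32   9 205] [317.26341463 224.09756098]
green [ 241  100   36   68 1166] [259.10977702 140.18181818]
green [284 103  26  64 704] [296.953125   144.11505682]
green [331 104  16  11  89] [337.86516854 107.30337079]
green [324 126  18  45 258] [330.54263566 148.2248062 ]
green [339 132  10  19 150] [343.42666667 140.88666667]
green [331 161   7   6  33] [333.93939394 163.60606061]
(242, 93) [[0.81947769 0.2128053  0.025     ]] [[0.77485782 0.20950229 0.128     ]]
(359, 94) [[ 0.8177248  -0.12378555  0.025     ]] [[ 0.77325519 -0.09823433  0.128     ]]
(354, 177) [[ 0.57291493 -0.0998502   0.025     ]] [[ 0.54943163 -0.07635084  0.128     ]]
(240, 172) [[0.58617909 0.21641327 0.025     ]] [[0.56155872 0.21280097 0.128     ]]
```

View pics/c1.png

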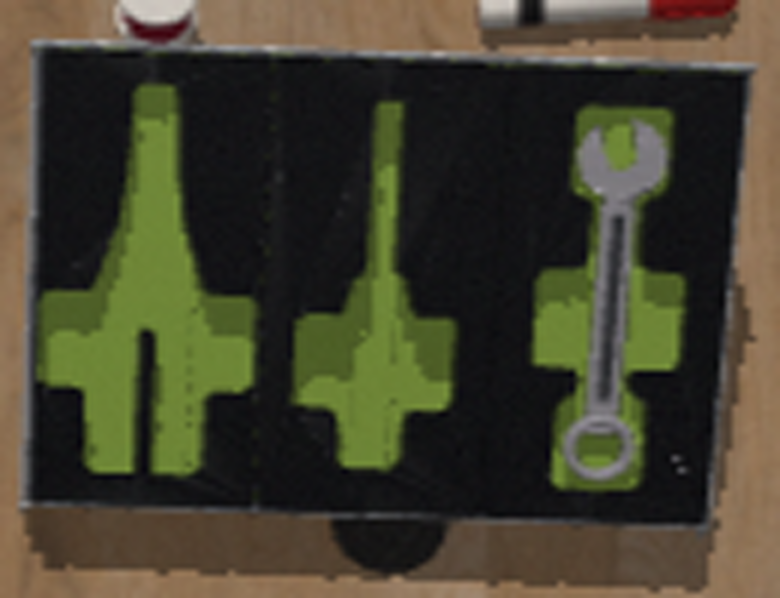

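View pics/c2.png

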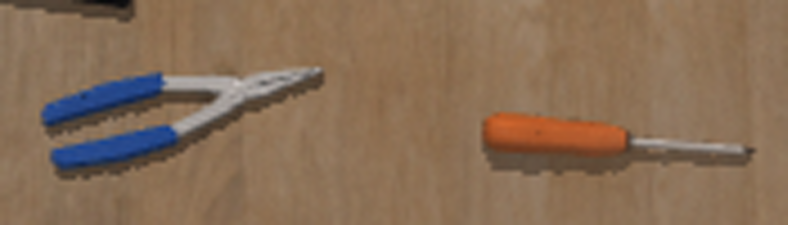

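Run:
```python
from h import *
f=pickle.load(open("pics/top0.pkl","rb"))
np.set_printoptions(precision=4,suppress=True)
b=zp(f,[(217.4,216.4),(220.2,227.4)],.008); t=zp(f,(266.3,211),.005)[0]
h=b.mean(0); d=h-t; print("plierstip",t,"handles",b,"ang",np.degrees(np.arctan2(d[1],d[0])))
u=d[:2]/np.linalg.norm(d[:2]); print("centre",t[:2]+u*.0875)
tip=zp(f,(195+753/4.5,195+151/4.5),.0095)[0]; e=zp(f,(195+484/4.5,195+132/4.5),.0095)[0]
d=e-tip; print("scr",tip,e,np.linalg.norm(d),"ang",np.degrees(np.arctan2(d[1],d[0])),(e+tip)/2)
```

```text
plierstip [0.48   0.1431 0.005 ] handles [[0.4641 0.2783 0.008 ]
 [0.4336 0.27   0.008 ]] ang 103.35198022441715
centre [0.4598 0.2282]
scr [ 0.4313 -0.1207  0.0095] [0.4425 0.0435 0.0095] 0.16453202267570535 ang 86.08767887347294 [ 0.4369 -0.0386  0.0095]
```

```bash
cat >> h.py <<'E'
def yaw_of(o):
    x=R.from_quat(o["tool_rot"]).as_matrix()[:,0]; return np.degrees(np.arctan2(x[1],x[0]))
def rows(o,wps,clo):
    """wps: list of (x,y,z,yaw); ideal rows, cm/deg"""
    p=np.array(o["tool_pos"]); yw=yaw_of(o); out=[]
    for w in wps:
        t=np.array(w[:3]); dy=(w[3]-yw+180)%360-180
        n=max(1,int(np.ceil(max(np.linalg.norm(t-p)/.060,abs(dy)/10.4))))
        for i in range(n):
            a=np.radians(yw+dy*i/n); d=(t-p)/n*100
            x=np.array([np.cos(a),np.sin(a)]); y=np.array([np.sin(a),-np.cos(a)])
            out.append([round(float(d[:2]@x),1),round(float(d[:2]@y),1),round(float(-d[2]),1),round(float(dy/n),1),clo])
        p=t; yw=yw+dy
    return out
E
python3 - <<'E'
from h import *; from workcell import *
o=get_obs(); f=grab_frame("wrist"); print(f["tool_from_camera"],f["fx"],f["cx"],f["cy"])
r=rows(o,[(.45,-.2,.25,-40),(.44,.22,.27,13)],0); print(len(r)); print(r)
E
```

```text
[[ 9.99999930e-01 -1.88411526e-04 -3.24269310e-04  4.63371682e-04]
 [ 2.79372924e-04  9.51083428e-01  3.08934030e-01 -7.89672625e-02]
 [ 2.50200435e-04 -3.08934099e-01  9.51083414e-01 -1.65019415e-01]
 [ 0.00000000e+00  0.00000000e+00  0.00000000e+00  1.00000000e+00]] 315.77695549624474 247.7892316431861 191.8463203942789
16
[[-3.1, -4.6, -0.5, 4.0, 0], [-2.8, -4.8, -0.5, 4.0, 0], [-2.4, -5.0, -0.5, 4.0, 0], [-2.1, -5.2, -0.5, 4.0, 0], [-1.7, -5.3, -0.5, 4.0, 0], [-1.3, -5.4, -0.5, 4.0, 0], [-0.9, -5.5, -0.5, 4.0, 0], [-0.5, -5.5, -0.5, 4.0, 0], [-3.5, -3.9, -0.3, 6.6, 0], [-3.0, -4.3, -0.3, 6.6, 0], [-2.5, -4.6, -0.3, 6.6, 0], [-1.9, -4.9, -0.3, 6.6, 0], [-1.3, -5.1, -0.3, 6.6, 0], [-0.8, -5.2, -0.3, 6.6, 0], [-0.1, -5.2, -0.3, 6.6, 0], [0.5, -5.2, -0.3, 6.6, 0]]
```

```bash
sed -i 's/round(float(dy\/n),1),clo/round(float(-dy\/n),1),clo/' h.py; grep -n "dy/n),1" h.py
```

```text
26:            out.append([round(float(d[:2]@x),1),round(float(d[:2]@y),1),round(float(-d[2]),1),round(float(-dy/n),1),clo])
```

>>> send_rows:
  plan:
    - [[-3.1,-4.6,-0.5,-4,0],[-2.8,-4.8,-0.5,-4,0],[-2.4,-5.0,-0.5,-4,0],[-2.1,-5.2,-0.5,-4,0],[-1.7,-5.3,-0.5,-4,0],[-1.3,-5.4,-0.5,-4,0],[-0.9,-5.5,-0.5,-4,0],[-0.5,-5.5,-0.5,-4,0]]

```text
time: 1.15
tool_pos: [0.4552, -0.1918, 0.2478]
tool_rot: [0.94, -0.341, -0.001, -0.001]
force: [0.3, -0.8, -0.2]
opening: 0.0852
```

>>> send_rows:
  plan:
    - [[-3.4,-4.0,-0.3,-6.6,0],[-3.0,-4.3,-0.3,-6.6,0],[-2.5,-4.6,-0.3,-6.6,0],[-1.9,-4.9,-0.3,-6.6,0],[-1.3,-5.1,-0.3,-6.6,0],[-0.8,-5.2,-0.3,-6.6,0],[-0.1,-5.2,-0.3,-6.6,0],[0.5,-5.2,-0.3,-6.6,0]]

```text
time: 2.15
tool_pos: [0.4409, 0.2405, 0.2726]
tool_rot: [0.992, 0.129, 0.0, -0.001]
force: [0.4, -0.1, 0.0]
opening: 0.0853
```

```bash
cat > snap.py <<'E'
import sys; from h import *; from workcell import *
o=get_obs(); f=grab_frame("wrist"); n=sys.argv[1]
pickle.dump((o,f),open(f"pics/{n}.pkl","wb")); cv2.imwrite(f"pics/{n}.png",cv2.resize(f["pixels"][:,:,::-1],None,fx=1.5,fy=1.5,interpolation=cv2.INTER_CUBIC))
print(o["time"],o["tool_pos"],yaw_of(o))
E
python3 snap.py w1
```

```text
2.15 [0.44093232 0.24047291 0.2725509 ] 14.767389314906373
```

View pics/w1.png

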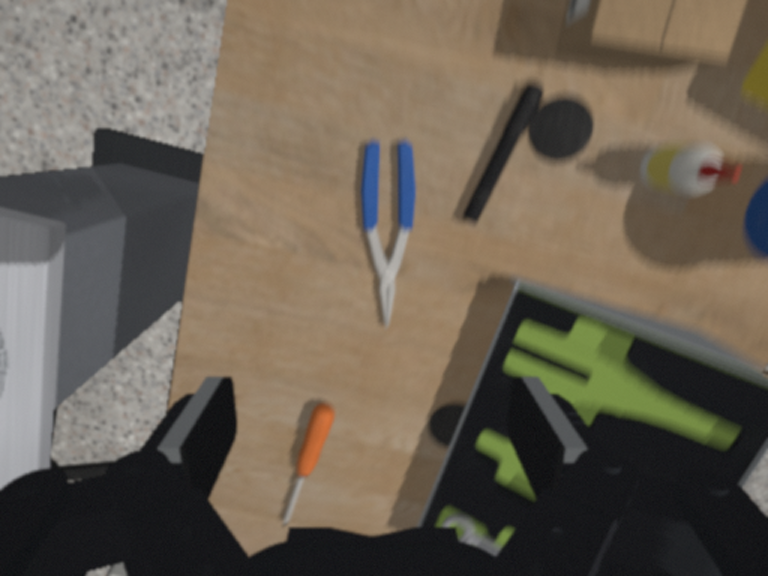

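Run:
```python
from h import *
np.set_printoptions(precision=4,suppress=True)
o,f=pickle.load(open("pics/w1.pkl","rb")); im=np.ascontiguousarray(f["pixels"][:,:,::-1])
cv2.imwrite("pics/w1p.png",cv2.resize(im[85:225,225:290],None,fx=4,fy=4,interpolation=cv2.INTER_CUBIC))
cv2.imwrite("pics/w1t.png",cv2.resize(im[185:350,290:512],None,fx=3.5,fy=3.5,interpolation=cv2.INTER_CUBIC))
hsv=cv2.cvtColor(im,cv2.COLOR_BGR2HSV); m=cv2.inRange(hsv,(100,110,50),(125,255,255))
M=np.zeros_like(m);M[85:225,225:290]=m[85:225,225:290]
n,l,s,c=cv2.connectedComponentsWithStats(M)
P=[]
for i in range(1,n):
    if s[i,4]>30:
        v,u=np.nonzero(l==i); W=zp(f,np.c_[u,v],.0055,o); P.append(W[:,:2]); print(s[i],c[i],W.mean(0))
tip=zp(f,np.array([387,325])/1.5,.0055,o)[0,:2]
h=(P[0].mean(0)+P[1].mean(0))/2; d=h-tip; u=d/np.linalg.norm(d); print("tip",tip,"ang",np.degrees(np.arctan2(u[1],u[0])))
for Q in P:
    print("handle range along",((Q-tip)@u).min(),((Q-tip)@u).max(),"across",(((Q-tip)@[u[1],-u[0]])).min(),(((Q-tip)@[u[1],-u[0]])).max())
A=np.vstack(P); print("centre from tip",tip+u*.088,"from handle end",tip+u*(((A-tip)@u).max()-.0875))
```

```text
[241  96  12  56 509] [246.5776 123.3261] [0.4305 0.2744 0.0055]
[266  96  10  56 507] [270.2347 123.4872] [0.4613 0.2823 0.0055]
tip [0.481  0.1481] ang 105.08912915197162
handle range along 0.09787036533401623 0.1705503367757532 across -0.023493720529522782 -0.00855409972614912
handle range along 0.09766287563099829 0.17039490178312938 across 0.009808526111026325 0.022743718887801984
centre from tip [0.4581 0.2331] from handle end [0.4594 0.2283]
```

View pics/w1p.png

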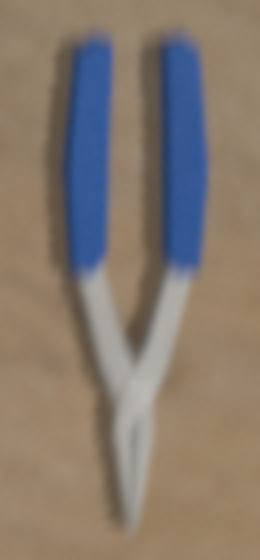

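View pics/w1t.png

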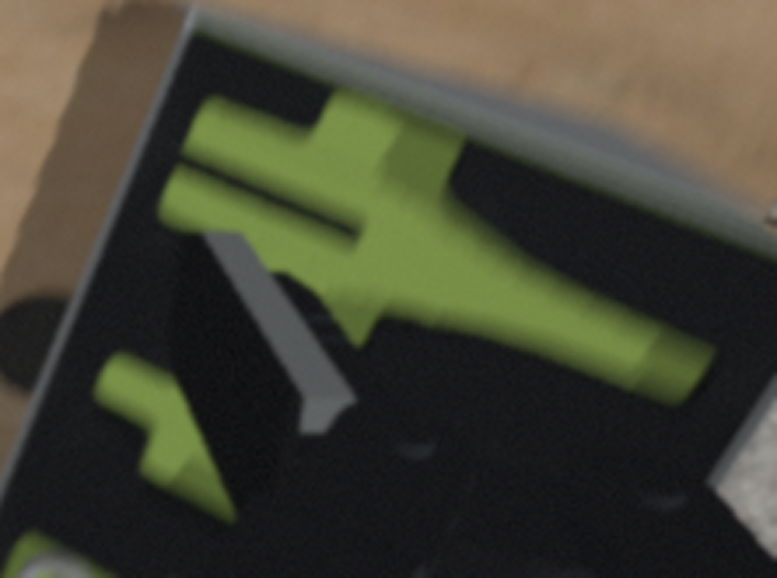

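Run:
```python
from h import *; from workcell import *
print(rows(get_obs(),[(.66,.07,.33,15)],0))
```

```text
[[3.3, 4.6, -1.1, 0.0, 0], [3.3, 4.6, -1.1, 0.0, 0], [3.3, 4.6, -1.1, 0.0, 0], [3.3, 4.6, -1.1, 0.0, 0], [3.3, 4.6, -1.1, 0.0, 0]]
```

>>> send_rows:
  plan:
    - [[3.3,4.6,-1.1,0,0],[3.3,4.6,-1.1,0,0],[3.3,4.6,-1.1,0,0],[3.3,4.6,-1.1,0,0],[3.3,4.6,-1.1,0,0],[0,0,0,0,0]]

```text
time: 2.95
tool_pos: [0.6654, 0.0673, 0.3234]
tool_rot: [0.991, 0.136, -0.002, -0.005]
force: [-0.0, 1.1, -0.3]
opening: 0.0854
```

```bash
python3 snap.py w2
```

```text
2.95 [0.66544935 0.06730784 0.32342336] 15.663912155730399
```

View pics/w2.png

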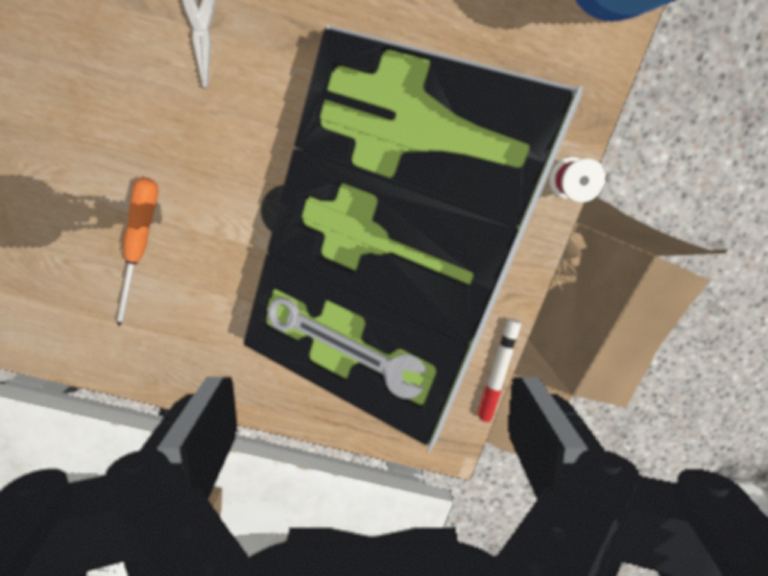

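Run:
```python
from h import *
o,f=pickle.load(open("pics/w2.pkl","rb")); im=np.ascontiguousarray(f["pixels"][:,:,::-1])
# rectified maps for w2 and top, guess pose
ft=pickle.load(open("pics/top0.pkl","rb"))
psi=np.radians(0); t=np.radians(25)
def frame(psi):
    up=np.array([np.cos(psi)*np.cos(t),np.sin(psi)*np.cos(t),np.sin(t)]); left=np.array([-np.sin(psi),np.cos(psi),0]); return up,left
up,left=frame(psi); C=np.array([.67,.057,.0716])
# canvas: rows down slope (y_seat), columns to the right(-left); 2px/mm
def rect(f,o,im):
    Y,X=np.mgrid[-110:110:.5,-170:170:.5]
    P=C+(-Y[...,None]*up-X[...,None]*left)/1000
    uv=proj(f,P.reshape(-1,3),o).astype(np.float32)
    return cv2.remap(im,uv[:,0].reshape(X.shape),uv[:,1].reshape(X.shape),cv2.INTER_CUBIC)
cv2.imwrite("pics/r_w.png",rect(f,o,im)); cv2.imwrite("pics/r_t.png",rect(ft,None,np.ascontiguousarray(ft["pixels"][:,:,::-1])))
```

```text
(no output)
```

View pics/r_w.png

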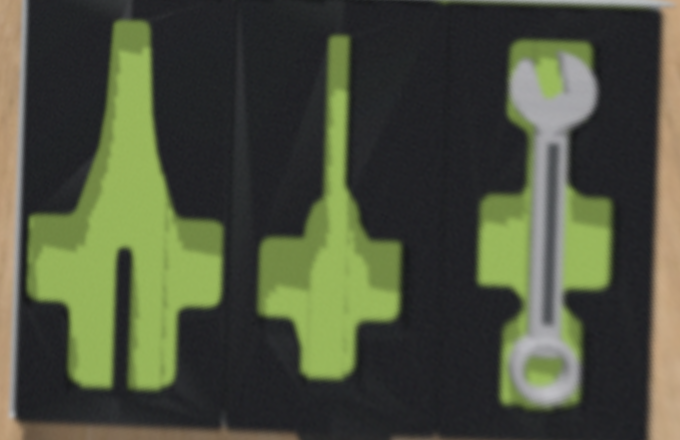

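View pics/r_t.png

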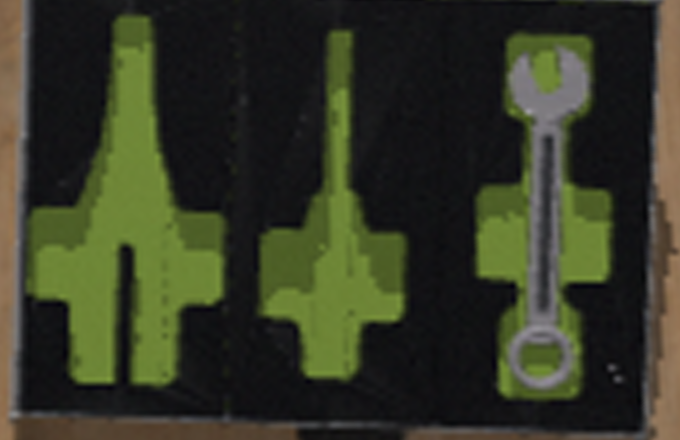

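```bash
cat > fit.py <<'E'
from h import *
from scipy.optimize import least_squares
np.set_printoptions(precision=4,suppress=True)
o,f=pickle.load(open("pics/w2.pkl","rb")); ft=pickle.load(open("pics/top0.pkl","rb"))
t=np.radians(25)
def axes(psi):
    up=np.array([np.cos(psi)*np.cos(t),np.sin(psi)*np.cos(t),np.sin(t)]); left=np.array([-np.sin(psi),np.cos(psi),0]); return up,left,np.cross(up,left)
up0,l0,n0=axes(0); C=np.array([.67,.057,.0716])
def torect(fr,ob,P):
    uv=proj(fr,P,ob); Q=plane(fr,uv,n0,C,ob)-C
    return np.c_[-(Q@l0),-(Q@up0)]*1000  # X right, Y down, mm
# cam, item, kind(0=X,1=Y), model pt (X right,Y down,z), measured px
D=[]
def add(c,it,kind,X,Y,z,px): D.append((c,it,kind,X,Y,z,px*.5-(170 if kind==0 else 110)))
for c,v in (("w",dict(LT=214,RT=221,LB=299,RB=306,bot=388,top=20,L=28,R=222,hl=69,hr=176)),("t",dict(LT=207,RT=214,LB=298,RB=304,bot=384,top=15,L=30,R=224,hl=71,hr=178))):
    add(c,0,1,-44,4,3.5,v["LT"]);add(c,0,1,44,4,3.5,v["RT"]);add(c,0,1,-44,52,-8.5,v["LB"]);add(c,0,1,44,52,-8.5,v["RB"])
    add(c,0,1,0,-93,3.5,v["top"]);add(c,0,1,0,92.5,-5.5,v["bot"])
    add(c,0,0,-49,30,-8.5 ,v["L"]);add(c,0,0,49,30,-8.5,v["R"])
for c,v in (("w",dict(LT=238,RT=241,LB=317,RB=321,bot=380,top=35,L=259,R=400.5)),("t",dict(LT=229,RT=233,LB=319,RB=322,bot=378,top=30,L=261.5,R=405.5))):
    add(c,1,1,-33,11,6.5,v["LT"]);add(c,1,1,33,11,6.5,v["RT"]);add(c,1,1,-33,59,-12.5,v["LB"]);add(c,1,1,33,59,-12.5,v["RB"])
    add(c,1,1,0,-88.5,6.5,v["top"]);add(c,1,1,0,88.5,-9.5,v["bot"])
    add(c,1,0,-37,35,6.5,v["L"]);add(c,1,0,37,35,-12.5,v["R"])
def res(p,full=False):
    psi=p[3]; up,l,n=axes(psi); S0=p[:3]; S1=S0-.104*l+up*p[4]-.003*n
    r=[]
    for c,it,k,X,Y,z,m in D:
        S=S1 if it else S0
        P=S+(-X*l-Y*up+z*n)/1000
        q=torect(f if c=="w" else ft,o if c=="w" else None,P)[0]
        q=q+ (p[5:7] if c=="t" else 0)   # top camera calibration offset mm
        r.append(q[k]-m)
    return np.array(r) if not full else (S0,S1,np.degrees(psi),np.array(r))
x0=[.66,.16,.07,0,0,0,0]
s=least_squares(lambda p:np.r_[res(p),p[5:7]*.7],x0,x_scale=[.01,.01,.01,.01,.01,1,1],loss="soft_l1")
S0,S1,psi,r=res(s.x,True)
if __name__=="__main__":
    print("pliers seat",S0,"screw seat",S1,"psi",psi,"ds",s.x[4],"topoff",s.x[5:7]); print(r.reshape(4,8))
    for a in (S0,S1): print(proj(f,a,o),proj(ft,a))
E
python3 fit.py
```

```text
pliers seat [0.6756 0.1641 0.0798] screw seat [0.6733 0.0601 0.077 ] psi -1.9035156131667754 ds -0.0001517874621336327 topoff [ 1.0975 -1.7467]
[[ 0.1727 -0.1251  0.562   0.3012 -0.3589 -0.3919 -0.0774 -0.0731]
 [-0.1726 -0.8511  0.6854  0.5262 -0.4116  0.054  -0.6051  0.0713]
 [-0.3109  0.6271 -0.6898 -0.2772  0.3312 -0.4146  0.3552  0.2469]
 [-0.2788 -0.1519 -0.1436  0.4844 -0.0037  1.2645 -0.2742  0.2968]]
[[277.5741  81.5965]] [[259.0664 134.9902]]
[[252.462 161.01 ]] [[297.5712 136.2671]]
```

Run:
```python
from h import *; from workcell import *
np.set_printoptions(precision=4,suppress=True)
o,f=pickle.load(open("pics/w2.pkl","rb")); im=np.ascontiguousarray(f["pixels"][:,:,::-1])
print("pl tip",zp(f,(205/1.5,86/1.5),.0055,o))
hsv=cv2.cvtColor(im,cv2.COLOR_BGR2HSV); m=cv2.inRange(hsv,(3,140,80),(18,255,255)); m[:,130:]=0
n,l,s,c=cv2.connectedComponentsWithStats(m); i=1+np.argmax(s[1:,4]); v,u=np.nonzero(l==i)
W=zp(f,np.c_[u,v],.0095,o)[:,:2]; tip=zp(f,(120.5/1.5,323/1.5),.0095,o)[0,:2]
h=W.mean(0); d=(h-tip)/np.linalg.norm(h-tip); A=(W-tip)@d
print(s[i],"tip",tip,"handle mean",h,"ang",np.degrees(np.arctan2(d[1],d[0])),"range",A.min(),A.max(),"centre",tip+d*(A.max()-.0835),tip+d*.0835)
o=get_obs()
print(rows(o,[(.4515,.2576,.12,15.1)],0))
```

```text
pl tip [[0.4794 0.1454 0.0055]]
[ 82 119  23  56 827] tip [ 0.4324 -0.1157] handle mean [0.4371 0.0039] ang 87.76151885071435 range 0.07265139350006813 0.16167711323310624 centre [ 0.4354 -0.0375] [ 0.4356 -0.0322]
[[-2.5, -4.0, 3.4, 0.1, 0], [-2.6, -4.0, 3.4, 0.1, 0], [-2.6, -4.0, 3.4, 0.1, 0], [-2.6, -4.0, 3.4, 0.1, 0], [-2.6, -4.0, 3.4, 0.1, 0], [-2.6, -4.0, 3.4, 0.1, 0]]
```

>>> send_rows:
  plan:
    - [[-2.5,-4.0,3.4,0,0.25],[-2.6,-4.0,3.4,0,0.25],[-2.6,-4.0,3.4,0,0.25],[-2.6,-4.0,3.4,0,0.25],[-2.6,-4.0,3.4,0,0.25],[-2.6,-4.0,3.4,0,0.25],[0,0,0,0,0.25]]

```text
time: 3.88
tool_pos: [0.4308, 0.2662, 0.1158]
tool_rot: [0.99, 0.138, -0.005, -0.007]
force: [0.2, 0.1, 0.2]
opening: 0.0639
```

```bash
python3 snap.py w3;  python3 - <<'E'
from h import *; from workcell import *
o=get_obs(); print(o["force"]);print(rows(o,[(.451,.257,.03,15.1)],0))
E
```

```text
3.875 [0.43079919 0.26616237 0.11577925] 15.828707193055163
[0.42429496 0.65827758 0.78557396]
[[0.7, 0.7, 4.4, 0.3, 0], [0.7, 0.7, 4.4, 0.3, 0]]
```

View pics/w3.png

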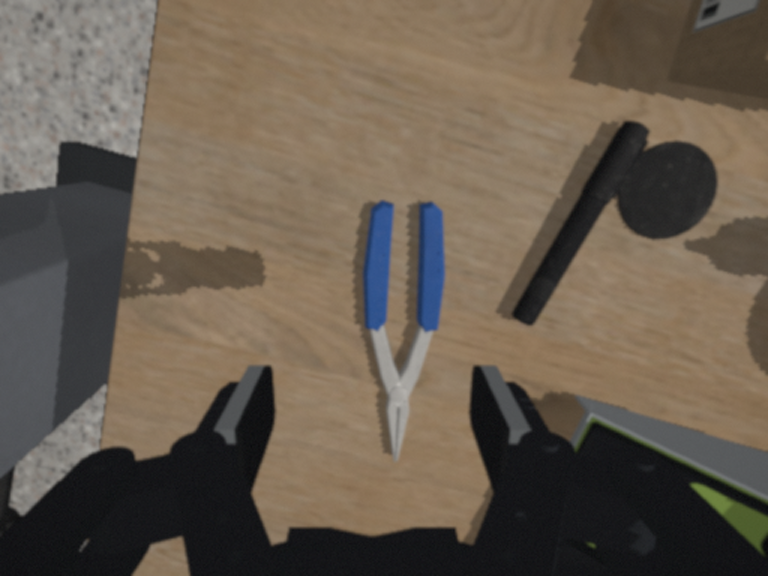

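```bash
cat >> h.py <<'E'
def tilt(o): return R.from_quat(o["tool_rot"]).as_matrix()[:2,2]
def pliers(f,o,tip,z=.0055,e=((0,0),(0,0))):
    im=np.ascontiguousarray(f["pixels"][:,:,::-1]); hsv=cv2.cvtColor(im,cv2.COLOR_BGR2HSV); m=cv2.inRange(hsv,(100,110,40),(125,255,255))
    n,l,s,c=cv2.connectedComponentsWithStats(m); ii=sorted(range(1,n),key=lambda i:-s[i,4])[:2]
    P=[]
    for i in ii:
        v,u=np.nonzero(l==i); P.append(zp(f,np.c_[u,v],z,o)[:,:2])
    t=zp(f,np.array(tip),z,o)[0,:2]; h=(P[0].mean(0)+P[1].mean(0))/2; d=(h-t)/np.linalg.norm(h-t); A=np.vstack(P)
    k=np.array([d[1],-d[0]]); a=(A-t)@d; b=(A-t)@k
    return dict(tip=t,ang=np.degrees(np.arctan2(d[1],d[0])),along=(a.min(),a.max()),across=(b.min(),b.max()),c_tip=t+.088*d,c_h=t+d*(a.max()-.0875))
E
python3 - <<'E'
from h import *
np.set_printoptions(precision=4,suppress=True)
o,f=pickle.load(open("pics/w3.pkl","rb")); print(pliers(f,o,np.array([396,459])/1.5), tilt(o))
E
```

```text
{'tip': array([0.4817, 0.1432]), 'ang': np.float64(104.81321213464368), 'along': (np.float64(0.09617732484646803), np.float64(0.17468450429805893)), 'across': (np.float64(-0.023448934307729635), np.float64(0.02399521294385394)), 'c_tip': array([0.4592, 0.2283]), 'c_h': array([0.4594, 0.2275])} [-0.0125  0.0117]
```

Run:
```python
from h import *; from workcell import *
o=get_obs(); M=R.from_quat(o["tool_rot"]).as_matrix(); print(M.T@(np.array([.4527,.2531,.035])-o["tool_pos"])*100)
```

```text
[1.50415225 1.89862297 8.19078106]
```

>>> send_rows:
  plan:
    - [[0.5,0.6,2.0,0.3,0.25],[0.5,0.6,2.5,0.4,0.25],[0.5,0.7,2.2,0.3,0.25],[0,0,1.2,0,0.25],[0,0,0,0,0.25]]

```text
time: 4.55
tool_pos: [0.4597, 0.2541, 0.0419]
tool_rot: [0.992, 0.128, 0.004, -0.009]
force: [-0.7, 0.5, 0.0]
opening: 0.0637
```

```bash
cat > go.py <<'E'
import sys; from h import *; from workcell import *
np.set_printoptions(precision=4,suppress=True)
o=get_obs(); M=R.from_quat(o["tool_rot"]).as_matrix(); print(o["time"],o["tool_pos"],"yaw",yaw_of(o),"tilt",tilt(o),"F",o["force"],"open",o["opening"])
if len(sys.argv)>3:
    t=np.array([float(a) for a in sys.argv[1:4]]); print("tool cm",M.T@(t-o["tool_pos"])*100, "turn", -(float(sys.argv[4])-yaw_of(o)) if len(sys.argv)>4 else "")
E
python3 go.py .4527 .2531 .016 14.8
```

```text
4.55 [0.4597 0.2541 0.0419] yaw 14.74870486691647 tilt [0.0052 0.0182] F [-0.6679  0.4639  0.0412] open 0.06367920680876282
tool cm [-0.7277 -0.0438  2.5805] turn -0.0512951330835314
```

>>> send_rows:
  plan:
    - [[-0.7,0,1.0,0,0.25],[0,0,1.0,0,0.25],[0,0,0,0,0.25],[0,0,0,0,0.25]]

```text
time: 5.05
tool_pos: [0.4535, 0.2533, 0.0224]
tool_rot: [0.992, 0.129, 0.005, -0.009]
force: [0.6, 0.0, 0.5]
opening: 0.0643
```

```bash
python3 go.py .4527 .2531 .012 14.8; python3 snap.py w4
```

```text
5.05 [0.4535 0.2533 0.0224] yaw 14.773546686048903 tilt [0.0082 0.0197] F [0.5609 0.0173 0.5104] open 0.064278143821431
tool cm [-0.0958  0.0214  1.0409] turn -0.026453313951098067
5.05 [0.45348623 0.25334595 0.02242269] 14.773546686048903
```

View pics/w4.png

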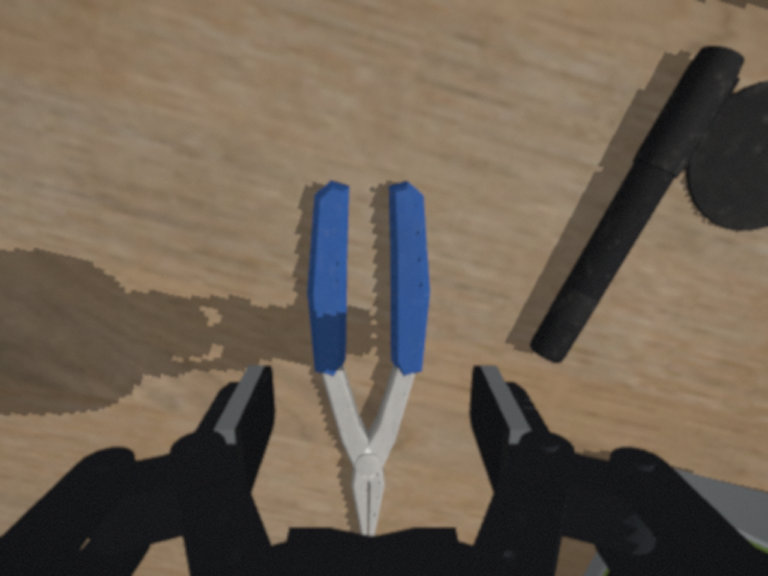

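Run:
```python
from h import *
np.set_printoptions(precision=4,suppress=True)
o,f=pickle.load(open("pics/w4.pkl","rb"))
r=pliers(f,o,np.array([369,535])/1.5); print(r)
M=R.from_quat(o["tool_rot"]).as_matrix()
for q in ([0,0,0],[0,0,.008],[0,0,-.011],[.032,.011,.003],[.032,-.011,.003],[.032,-.011,.008],[.032,-.011,-.011]): print(q,proj(f,o["tool_pos"]+M@np.array(q),o)*1.5)
print(proj(f,[[.4527,.2531,.0055]],o)*1.5)
```

```text
{'tip': array([0.4788, 0.1518]), 'ang': np.float64(104.82508490397092), 'along': (np.float64(0.08606374114919212), np.float64(0.16674040844192545)), 'across': (np.float64(-0.024595353345828942), np.float64(0.02424761144596879)), 'c_tip': array([0.4563, 0.2368]), 'c_h': array([0.4585, 0.2284])}
[0, 0, 0] [[372.6011 350.5364]]
[0, 0, 0.008] [[372.5446 341.8028]]
[0, 0, -0.011] [[372.6869 363.8145]]
[0.032, 0.011, 0.003] [[453.3354 372.4442]]
[0.032, -0.011, 0.003] [[456.3948 320.8466]]
[0.032, -0.011, 0.008] [[454.2126 316.0492]]
[0.032, -0.011, -0.011] [[463.164  335.7278]]
[[369.9869 333.5886]]
```

Run:
```python
from h import *; from workcell import *
o=get_obs(); f=grab_frame("scene"); pickle.dump((o,f),open("pics/s4.pkl","wb"))
im=f["pixels"][:,:,::-1]; uv=proj(f,o["tool_pos"]); print(uv, proj(f,[[o["tool_pos"][0],o["tool_pos"][1],0]]))
u,v=uv[0].astype(int); cv2.imwrite("pics/s4.png",cv2.resize(im[v-90:v+50,u-80:u+80],None,fx=4.8,fy=4.2,interpolation=cv2.INTER_CUBIC)); print(u-80,v-90)
f2,o2=pickle.load(open("pics/w4.pkl","rb"))[::-1]; cv2.imwrite("pics/w4c.png",cv2.resize(f2["pixels"][220:340,130:380,::-1],None,fx=3.2,fy=3.2,interpolation=cv2.INTER_CUBIC))
```

```text
[[259.47464993 229.67398901]] [[259.62981147 235.7756257 ]]
179 139
```

View pics/s4.png

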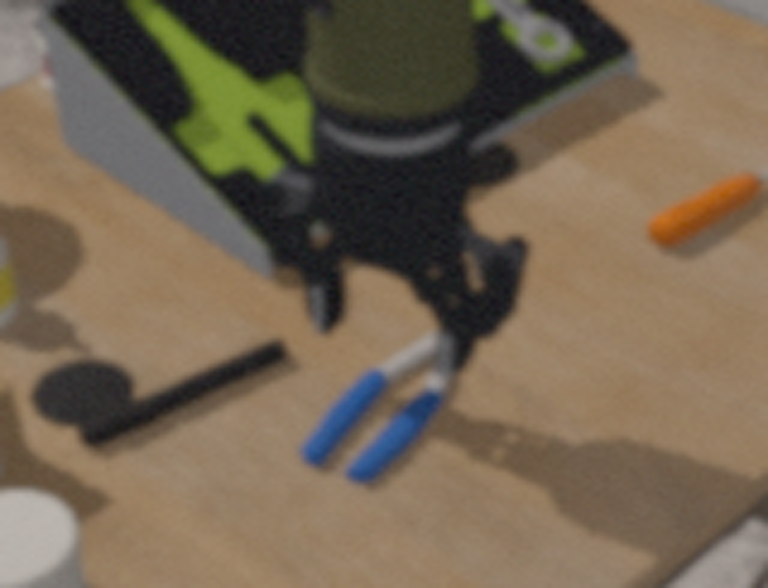

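View pics/w4c.png

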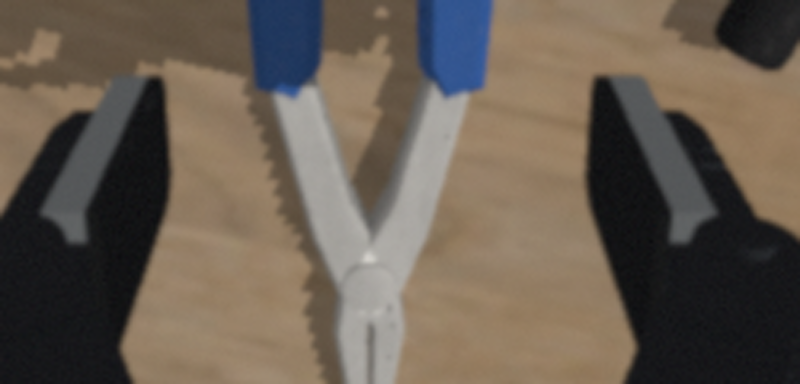

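>>> send_rows:
  plan:
    - [[-0.1,0,0.6,0,0.25],[0,0,0.4,0,0.25],[0,0,0,0,0.25]]

```text
time: 5.52
tool_pos: [0.4531, 0.2535, 0.0121]
tool_rot: [0.992, 0.129, 0.006, -0.009]
force: [0.0, -0.4, 0.2]
opening: 0.064
```

```bash
python3 go.py .4527 .2531 .012 14.8
python3 - <<'E'
from h import *; from workcell import *
o=get_obs(); f=grab_frame("scene"); pickle.dump((o,f),open("pics/s5.pkl","wb"))
im=f["pixels"][:,:,::-1]
cv2.imwrite("pics/s5.png",cv2.resize(im[170:270,210:320],None,fx=7,fy=6,interpolation=cv2.INTER_CUBIC)); print(proj(f,o["tool_pos"]))
E
```

```text
5.525 [0.4531 0.2535 0.0121] yaw 14.77227594682469 tilt [0.0092 0.0202] F [ 0.0483 -0.4432  0.1602] open 0.06402425418466658
tool cm [-0.045   0.0305  0.0126] turn -0.02772405317531046
[[259.63361257 232.62621012]]
```

View pics/s5.png

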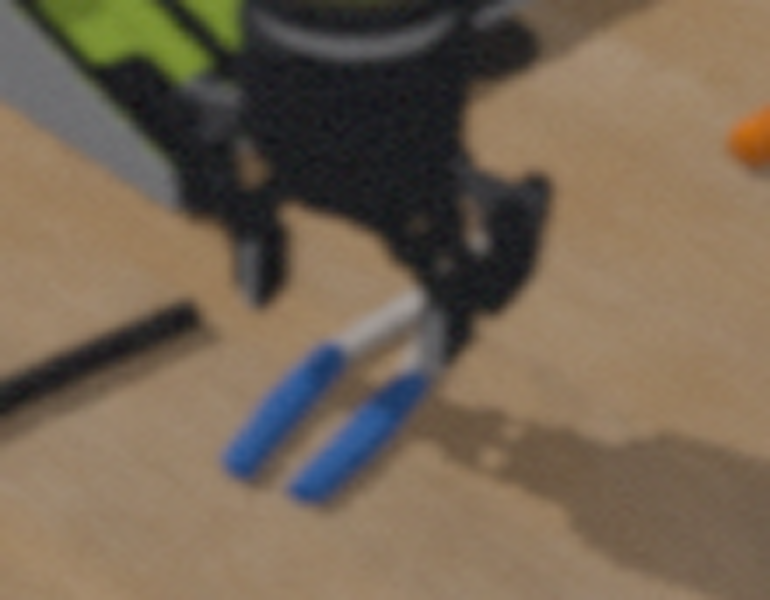

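>>> send_rows:
  plan:
    - [[0,0,0.7,0,0.25],[0,0,0.6,0,0.25],[0,0,0,0,0.25]]

```text
time: 5.95
tool_pos: [0.4533, 0.2538, -0.0017]
tool_rot: [0.992, 0.129, 0.006, -0.009]
force: [-0.4, -0.0, 0.4]
opening: 0.0644
```

```bash
python3 go.py .4527 .2531 -.01 14.8;python3 snap.py w6
```

```text
5.95 [ 0.4533  0.2538 -0.0017] yaw 14.767606777740022 tilt [0.0093 0.0202] F [-0.4182 -0.0194  0.4096] open 0.0643795187748074
tool cm [-0.0882  0.0659  0.8271] turn -0.032393222259978316
5.95 [ 0.45330735  0.25379495 -0.00170763] 14.767606777740022
```

View pics/w6.png

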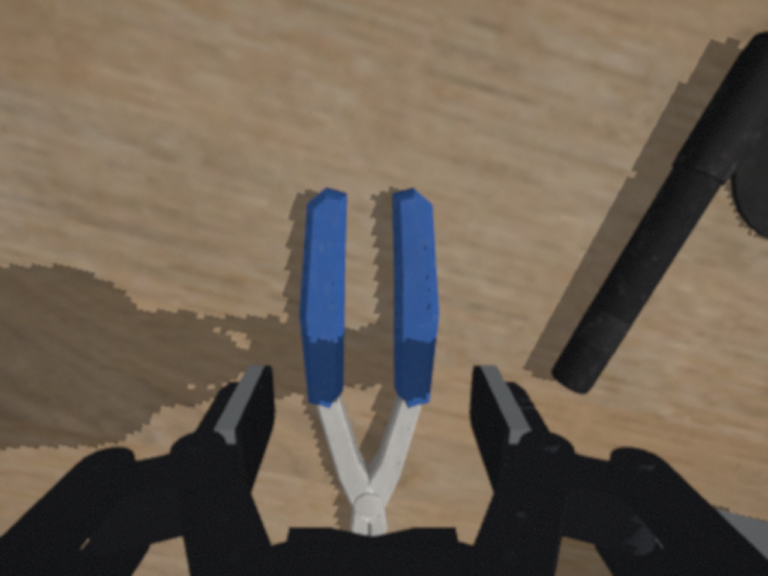

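>>> send_rows:
  plan:
    - [[0,0,0.5,0,0.25],[0,0,0.5,0,0.25],[0,0,0,0,0.25]]

```text
time: 6.38
tool_pos: [0.4537, 0.2541, -0.0121]
tool_rot: [0.992, 0.129, 0.006, -0.01]
force: [-0.1, 0.3, -0.3]
opening: 0.0642
```

>>> send_rows:
  plan:
    - [[0,0,0.4,0,0.25],[0,0,0.2,0,0.25],[0,0,0,0,0.25]]

```text
time: 6.75
tool_pos: [0.4539, 0.2543, -0.0185]
tool_rot: [0.992, 0.129, 0.006, -0.01]
force: [1.0, 0.2, -0.5]
opening: 0.0637
```

```bash
python3 go.py .4527 .2531 -.02 14.8;python3 snap.py w7
```

```text
6.75 [ 0.4539  0.2543 -0.0185] yaw 14.76840189012392 tilt [0.01   0.0205] F [ 0.9723  0.1543 -0.5086] open 0.06373450152977078
tool cm [-0.1461  0.0895  0.1469] turn -0.03159810987608047
6.75 [ 0.45386931  0.25430699 -0.01849366] 14.76840189012392
```

View pics/w7.png

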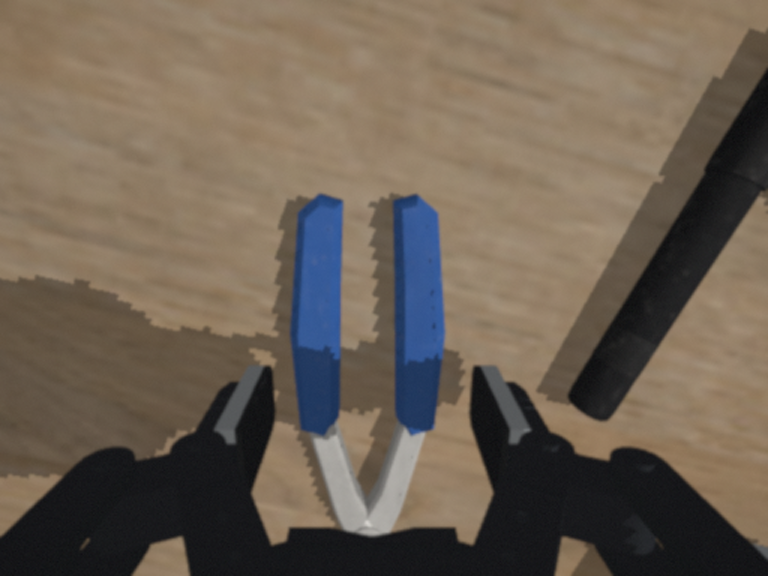

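Run:
```python
from h import *
np.set_printoptions(precision=4,suppress=True)
o,f=pickle.load(open("pics/w7.pkl","rb"))
M=R.from_quat(o["tool_rot"]).as_matrix()
e=zp(f,np.array([[322,194],[417,194]])/1.5,.0055,o).mean(0)[:2]; print("handle end",e)
a=np.radians(104.8); d=np.array([np.cos(a),np.sin(a)]); c=e-.0875*d; print("centre",c)
print("tcp in pliers y,x", (o["tool_pos"][:2]-c)@d, (o["tool_pos"][:2]-c)@[d[1],-d[0]])
for z in (-.034,-.028,-.022):
  for y in (-.011,.011): print(z,y,proj(f,o["tool_pos"]+M@np.array([.032,y,z]),o)*1.5, (o["tool_pos"]+M@np.array([.032,y,z]))[2])
```

```text
handle end [0.4369 0.3135]
centre [0.4592 0.2289]
tcp in pliers y,x 0.025929539627948226 0.001305195201652322
-0.034 -0.011 [[476.9656 366.0783]] 0.016165204549749332
-0.034 0.011 [[472.2816 427.5596]] 0.015785129382815503
-0.028 -0.011 [[472.9795 357.315 ]] 0.01016676866221379
-0.028 0.011 [[468.6361 416.9564]] 0.009786693495279965
-0.022 -0.011 [[469.283  349.1883]] 0.004168332774678252
-0.022 0.011 [[465.2443 407.0913]] 0.003788257607744424
```

>>> send_rows:
  plan:
    - [[-0.1,0,0.4,0,0.25],[0,0,0.2,0,0.25],[0,0,0,0,0.25]]

```text
time: 7.18
tool_pos: [0.453, 0.2542, -0.0247]
tool_rot: [0.992, 0.129, 0.006, -0.01]
force: [0.7, -0.2, -0.2]
opening: 0.0642
```

>>> send_rows:
  plan:
    - [[0,0,0,0,0.35],[0,0,0,0,0.35],[0,0,0,0,0.35]]

```text
time: 7.55
tool_pos: [0.4531, 0.2543, -0.0246]
tool_rot: [0.992, 0.129, 0.007, -0.01]
force: [-0.3, 0.8, 0.7]
opening: 0.0553
```

```bash
python3 go.py .4527 .2531 -.02 14.8;python3 snap.py w8
```

```text
7.55 [ 0.4531  0.2543 -0.0246] yaw 14.768846437519365 tilt [0.0106 0.0208] F [-0.3126  0.7711  0.6669] open 0.055271486756280346
tool cm [-0.0646  0.0953 -0.4662] turn -0.031153562480636054
7.55 [ 0.45313045  0.25428271 -0.02463411] 14.768846437519365
```

View pics/w8.png

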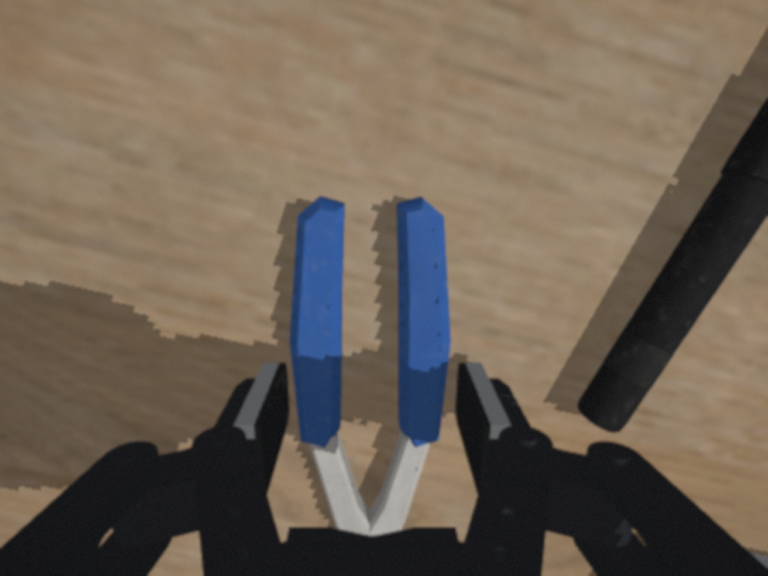

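>>> send_rows:
  plan:
    - [[0,0,0.2,0,0.35],[0,0,0.1,0,0.35],[0,0,0,0,0.35]]

```text
time: 7.98
tool_pos: [0.4534, 0.2544, -0.025]
tool_rot: [0.992, 0.129, 0.007, -0.01]
force: [-0.0, 0.3, -1.5]
opening: 0.0553
```

>>> send_rows:
  plan:
    - [[0,0,0.2,0,0.35],[0,0,0,0,0.35]]

```text
time: 8.22
tool_pos: [0.4536, 0.2546, -0.025]
tool_rot: [0.992, 0.129, 0.008, -0.01]
force: [-0.2, 0.3, 0.5]
opening: 0.0559
```

```bash
python3 -c "
from workcell import *
o=get_obs(); print(o['joints'],o['force'],o['wrist_torque'],o['joint_torque'])"
python3 - <<'E'
from h import *; from workcell import *
o=get_obs(); f=grab_frame("scene"); pickle.dump((o,f),open("pics/s9.pkl","wb"))
im=f["pixels"][:,:,::-1]
cv2.imwrite("pics/s9.png",cv2.resize(im[170:270,210:320],None,fx=7,fy=6,interpolation=cv2.INTER_CUBIC))
E
```

```text
[0.41901661 0.51708217 1.91046269 0.02298003 0.69366354 0.143273  ] [-0.16304044  0.25964519  0.54438359] [-0.01029502 -0.00091341  0.03706827] [-9.43055173e-03 -4.66895986e+01 -1.30556595e+01  5.77285734e-02
 -1.13407339e-01 -1.08163418e-03]
```

View pics/s9.png

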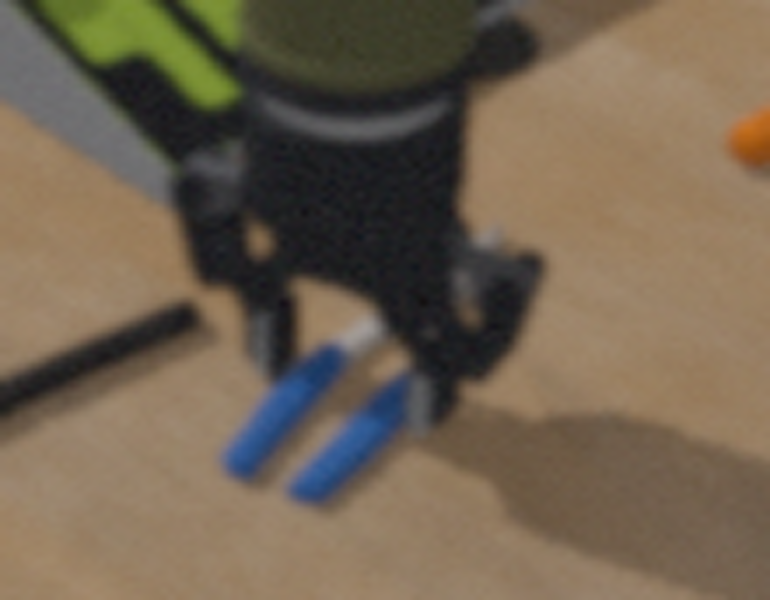

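>>> send_rows:
  newtons: 40
  plan:
    - [[0,0,0,0,0.6],[0,0,0,0,0.6],[0,0,0,0,0.6],[0,0,0,0,0.6]]

```text
time: 8.78
tool_pos: [0.4485, 0.2532, -0.0238]
tool_rot: [0.992, 0.128, 0.004, -0.009]
force: [-1.2, -0.3, 6.0]
opening: 0.0456
```

```bash
python3 go.py; python3 snap.py w10
```

```text
8.775 [ 0.4485  0.2532 -0.0238] yaw 14.75878374546239 tilt [0.0046 0.0195] F [-1.2261 -0.2553  6.0028] open 0.045584939110834555
8.775 [ 0.44853642  0.25318929 -0.02375047] 14.75878374546239
```

View pics/w10.png

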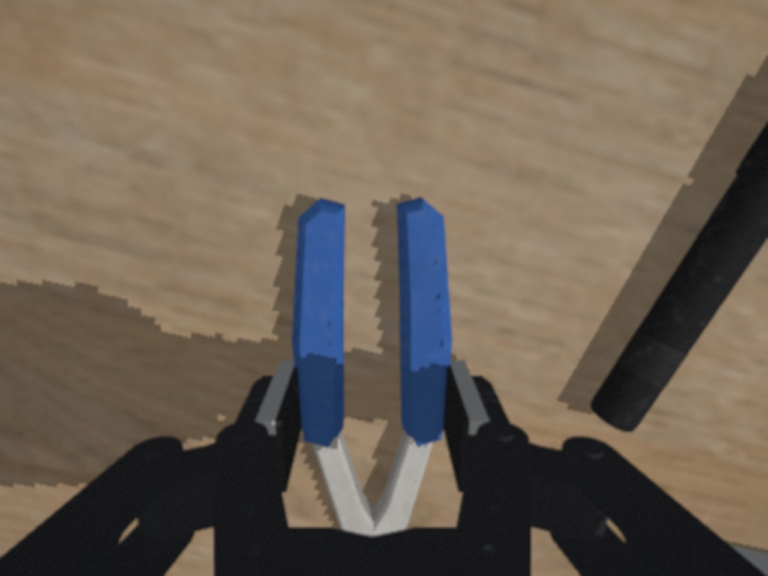

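>>> send_rows:
  newtons: 40
  plan:
    - [[0,0,0,0,0.38],[0,0,-0.3,0,0.38],[0,0,0,0,0.6],[0,0,0,0,0.6],[0,0,0,0,0.6]]

```text
time: 9.45
tool_pos: [0.4491, 0.2533, -0.0206]
tool_rot: [0.992, 0.128, 0.004, -0.009]
force: [0.4, 0.1, -0.2]
opening: 0.0451
```

```bash
python3 go.py; python3 snap.py w11
python3 - <<'E'
from h import *
o,f=pickle.load(open("pics/w11.pkl","rb"))
e=zp(f,np.array([[322,199],[420,198]])/1.5,.0055,o).mean(0)[:2]; print(e)
E
```

```text
9.45 [ 0.4491  0.2533 -0.0206] yaw 14.749009869352307 tilt [0.0047 0.0195] F [ 0.4409  0.0951 -0.2485] open 0.045148791143709704
9.45 [ 0.44908846  0.25326034 -0.02062322] 14.749009869352307
[0.43291957 0.31153991]
```

View pics/w11.png

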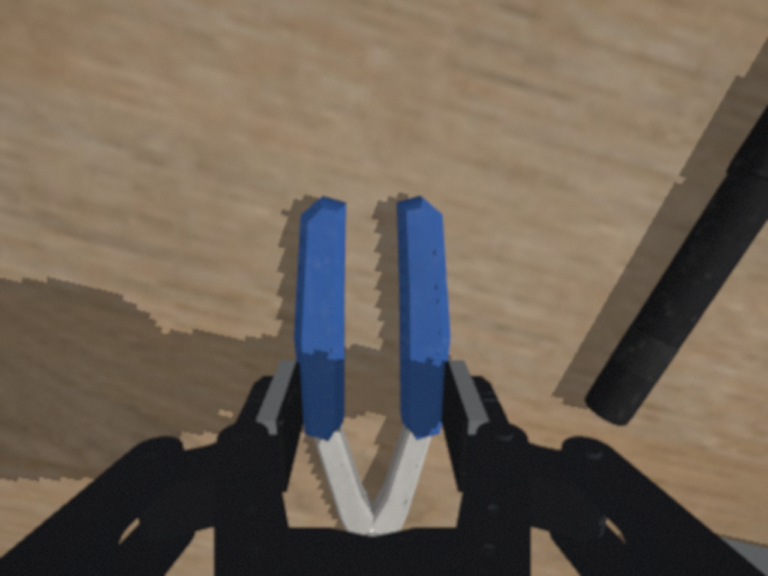

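>>> send_rows:
  newtons: 40
  plan:
    - [[0,0,-1,0,0.6],[0,0,-2,0,0.6],[0,0,-3,0,0.6],[0,0,-4,0,0.6],[0,0,-4,0,0.6],[0,0,-4,0,0.6],[0,0,-2,0,0.6],[0,0,0,0,0.6]]

```text
time: 10.5
tool_pos: [0.4471, 0.2485, 0.1875]
tool_rot: [0.992, 0.128, 0.003, -0.009]
force: [0.3, 0.0, -2.0]
opening: 0.0455
```

```bash
python3 go.py .62 .166 .17 88.1; python3 snap.py w12
python3 - <<'E'
from h import *; from workcell import *
print(rows(get_obs(),[(.62,.166,.17,88.1)],.6))
E
```

```text
10.5 [0.4471 0.2485 0.1875] yaw 14.74762124407056 tilt [0.0034 0.0184] F [ 0.2743  0.0456 -1.9652] open 0.04549341395058011
tool cm [14.6022 12.4105  1.6557] turn -73.35237875592944
10.5 [0.44713241 0.24851996 0.18748606] 14.74762124407056
[[1.8, 1.5, 0.2, -9.2, 0.6], [1.6, 1.8, 0.2, -9.2, 0.6], [1.3, 2.0, 0.2, -9.2, 0.6], [0.9, 2.2, 0.2, -9.2, 0.6], [0.5, 2.3, 0.2, -9.2, 0.6], [0.2, 2.4, 0.2, -9.2, 0.6], [-0.2, 2.4, 0.2, -9.2, 0.6], [-0.6, 2.3, 0.2, -9.2, 0.6]]
```

View pics/w12.png

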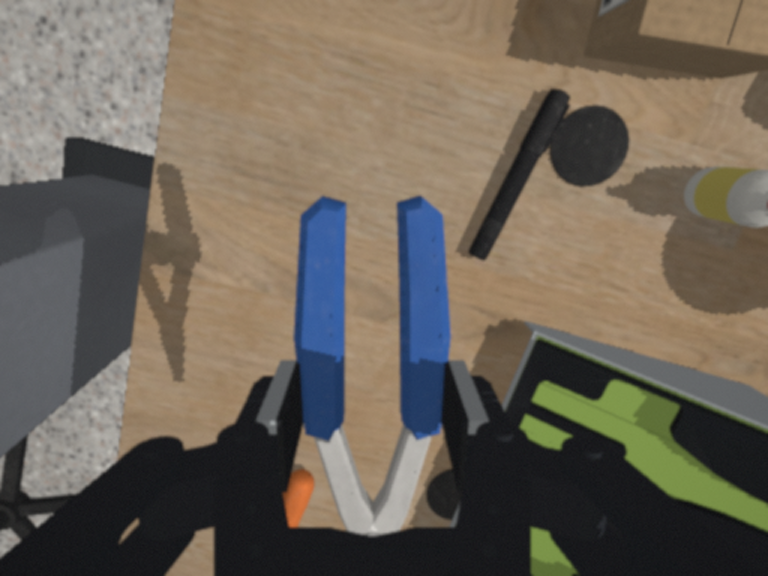

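>>> send_rows:
  plan:
    - [[1.8,1.5,0.2,-9.2,0.6],[1.6,1.8,0.2,-9.2,0.6],[1.3,2.0,0.2,-9.2,0.6],[0.9,2.2,0.2,-9.1,0.6],[0.5,2.3,0.2,-9.1,0.6],[0.2,2.4,0.2,-9.0,0.6],[-0.2,2.4,0.2,-9.0,0.6],[-0.6,2.3,0.2,-9.0,0.6]]

```text
time: 11.55
tool_pos: [0.6134, 0.1664, 0.1519]
tool_rot: [0.707, 0.708, -0.005, -0.013]
force: [0.2, 0.9, -1.4]
opening: 0.0456
```

```bash
python3 go.py .635 .1655 .115 87.3
```

```text
11.55 [0.6134 0.1664 0.1519] yaw 90.06996942618012 tilt [-0.0259  0.0107] F [ 0.2481  0.8755 -1.3569] open 0.04557199915863072
tool cm [-0.1322  2.2554  3.6343] turn 2.7699694261801255
```

>>> send_rows:
  plan:
    - [[0,0.9,1.3,1.0,0.6],[0,0.8,1.2,1.0,0.6],[-0.1,0.6,1.2,0.8,0.6],[0,0,0,0,0.6],[0,0,0,0,0.6]]

```text
time: 12.18
tool_pos: [0.6321, 0.1654, 0.1059]
tool_rot: [0.727, 0.686, -0.01, -0.016]
force: [-0.2, -0.4, -1.1]
opening: 0.0453
```

```bash
python3 go.py .640 .1655 .105 87.3; python3 snap.py w13
python3 - <<'E'
from h import *; from workcell import *
o=get_obs(); f=grab_frame("scene"); pickle.dump((o,f),open("pics/s13.pkl","wb"))
cv2.imwrite("pics/s13.png",cv2.resize(f["pixels"][90:220,180:320,::-1],None,fx=5,fy=4.6,interpolation=cv2.INTER_CUBIC))
E
```

```text
12.175 [0.6321 0.1654 0.1059] yaw 86.63163153959829 tilt [-0.037   0.0093] F [-0.2314 -0.4413 -1.1114] open 0.04527218168941902
tool cm [0.057  0.7924 0.0655] turn -0.6683684604017088
12.175 [0.63208616 0.16538786 0.10594725] 86.63163153959829
```

View pics/w13.png

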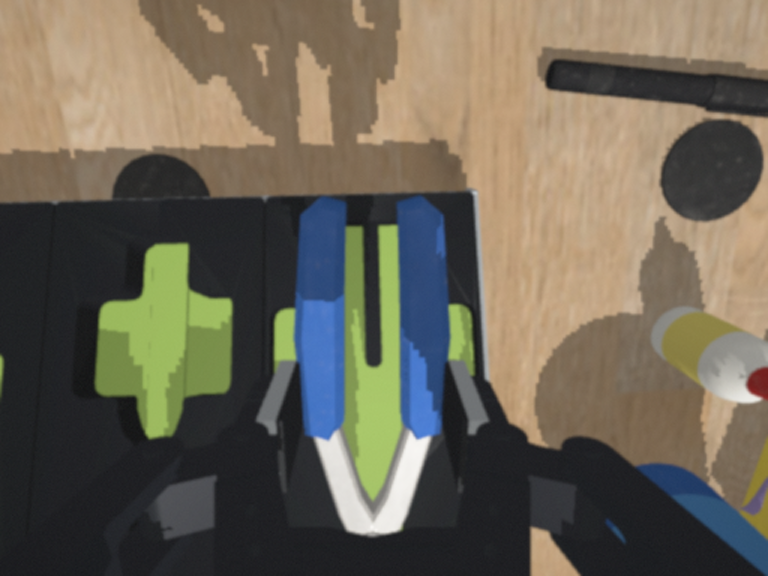

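View pics/s13.png

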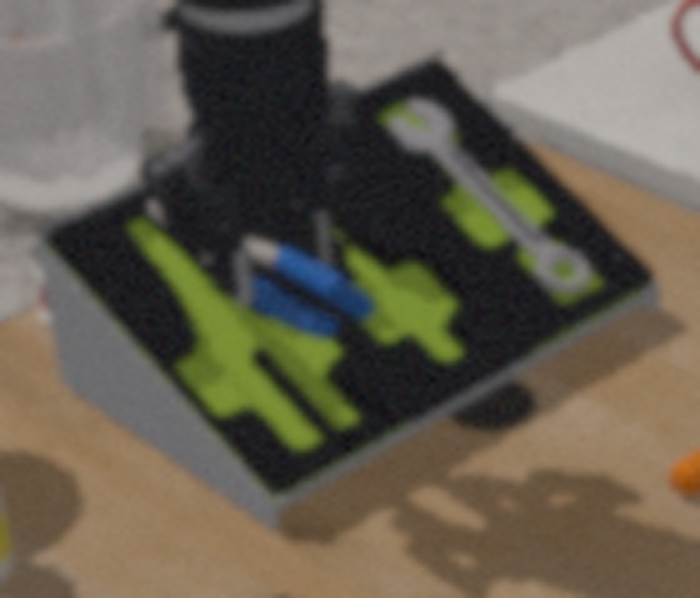

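>>> send_rows:
  newtons: 25
  plan:
    - [[0.1,0.5,0.2,-0.3,0.6],[0,0.3,0.3,-0.3,0.6],[0,0.1,0.4,0,0.6],[0,0,0,0,0.6]]

```text
time: 12.78
tool_pos: [0.6423, 0.1663, 0.0982]
tool_rot: [0.723, 0.69, -0.009, -0.015]
force: [-0.4, 0.6, -2.3]
opening: 0.0455
```

```bash
python3 go.py .642 .1655 .085 87.3
```

```text
12.775 [0.6423 0.1663 0.0982] yaw 87.29394048421231 tilt [-0.0333  0.01  ] F [-0.4038  0.5631 -2.3163] open 0.04550894837844961
tool cm [-0.0959  0.0166  1.3164] turn -0.006059515787683267
```

>>> send_rows:
  newtons: 22
  plan:
    - [[0,0,0.5,0,0.6],[0,0,0.5,0,0.6],[0,0,0.5,0,0.6],[0,0,0,0,0.6]]

```text
time: 13.28
tool_pos: [0.6417, 0.1664, 0.0821]
tool_rot: [0.723, 0.69, -0.009, -0.015]
force: [-0.5, -0.1, -0.1]
opening: 0.0455
```

```bash
python3 go.py .643 .1655 .075 87.3; python3 snap.py w14
python3 - <<'E'
from h import *; from workcell import *
o=get_obs(); f=grab_frame("scene"); pickle.dump((o,f),open("pics/s14.pkl","wb"))
cv2.imwrite("pics/s14.png",cv2.resize(f["pixels"][90:220,180:320,::-1],None,fx=5,fy=4.6,interpolation=cv2.INTER_CUBIC))
E
```

```text
13.275 [0.6417 0.1664 0.0821] yaw 87.28940492114911 tilt [-0.0332  0.01  ] F [-0.4843 -0.0589 -0.1093] open 0.04550650214401765
tool cm [-0.0923  0.1559  0.7088] turn -0.01059507885088351
13.275 [0.64172282 0.16642429 0.08214398] 87.28940492114911
```

View pics/w14.png

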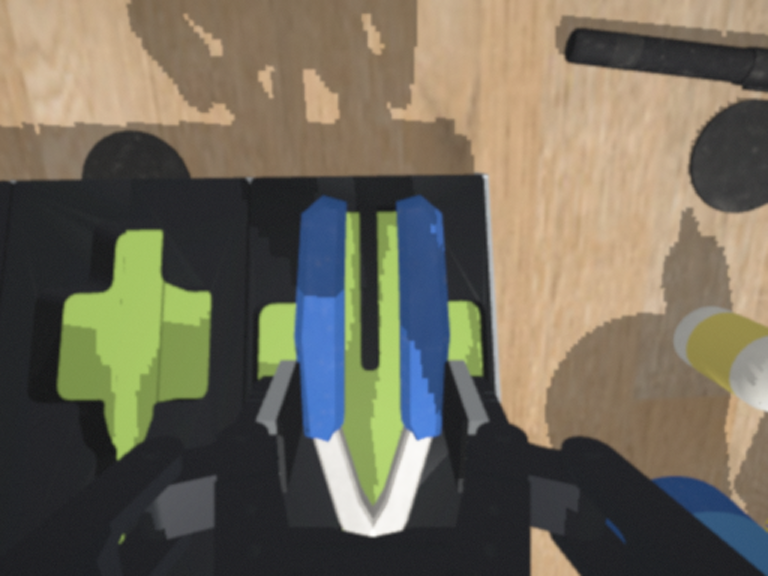

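View pics/s14.png

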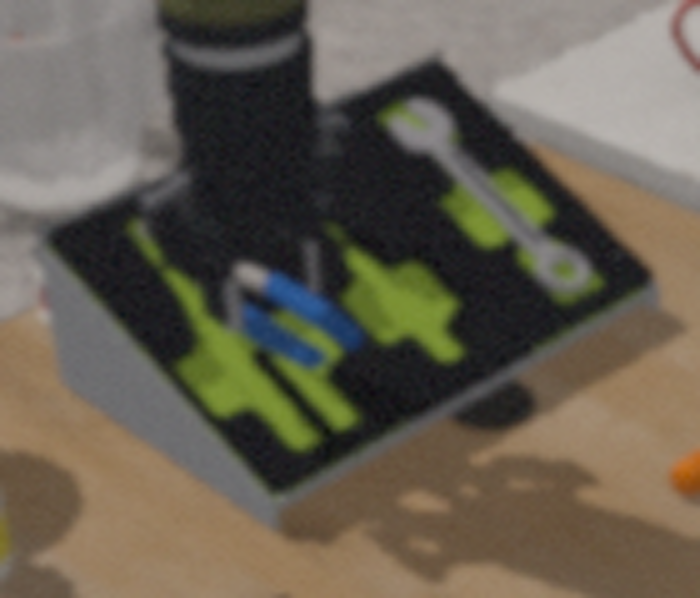

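>>> send_rows:
  newtons: 20
  plan:
    - [[-0.1,0.05,0.4,0,0.6],[0,0.05,0.4,0,0.6],[0,0.05,0.4,0,0.6],[0,0,0,0,0.6]]

```text
time: 13.88
tool_pos: [0.6423, 0.1661, 0.0703]
tool_rot: [0.723, 0.69, -0.008, -0.015]
force: [-1.7, -0.2, 0.9]
opening: 0.0454
```

```bash
python3 go.py .644 .1655 .065 87.3; python3 snap.py w15
```

```text
13.875 [0.6423 0.1661 0.0703] yaw 87.3122891937471 tilt [-0.0334  0.0108] F [-1.7114 -0.221   0.8962] open 0.04544108767178353
tool cm [-0.0528  0.1861  0.5207] turn 0.01228919374710813
13.875 [0.64234103 0.16605717 0.07027175] 87.3122891937471
```

View pics/w15.png

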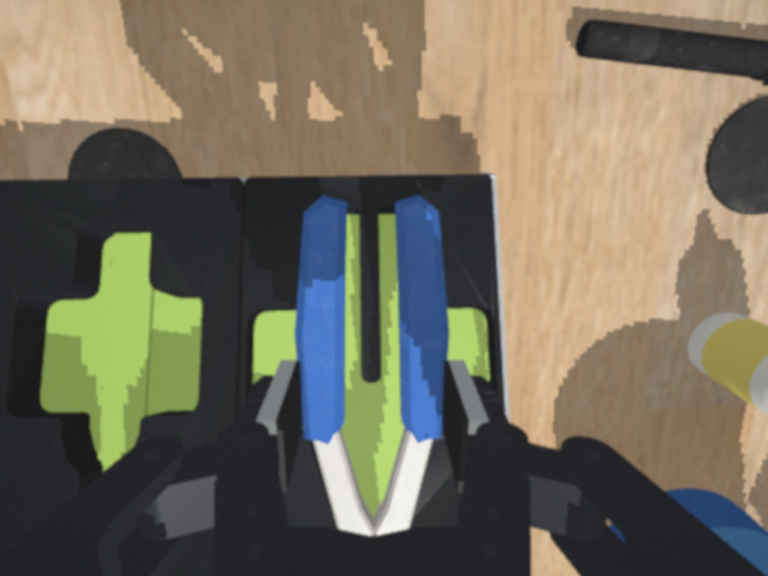

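>>> send_rows:
  newtons: 20
  plan:
    - [[0,0.1,0.4,0,0.6],[0,0.15,0.4,0,0.6],[0,0.2,0.4,0,0.6],[0,0,0,0,0.6]]

```text
time: 14.42
tool_pos: [0.6456, 0.1658, 0.0569]
tool_rot: [0.723, 0.69, -0.009, -0.016]
force: [-2.0, 0.7, -0.2]
opening: 0.0457
```

```bash
python3 go.py .648 .1655 .048 87.3; python3 snap.py w16;python3 - <<'E'
from h import *; from workcell import *
o=get_obs(); f=grab_frame("scene"); pickle.dump((o,f),open("pics/s16.pkl","wb"))
cv2.imwrite("pics/s16.png",cv2.resize(f["pixels"][90:220,180:320,::-1],None,fx=5,fy=4.6,interpolation=cv2.INTER_CUBIC))
E
```

```text
14.425 [0.6456 0.1658 0.0569] yaw 87.3087935518991 tilt [-0.0357  0.0105] F [-2.0248  0.6886 -0.2406] open 0.0457286587233263
tool cm [-0.0265  0.2753  0.8824] turn 0.008793551899103136
14.425 [0.64557906 0.16580049 0.05691957] 87.3087935518991
```

View pics/w16.png

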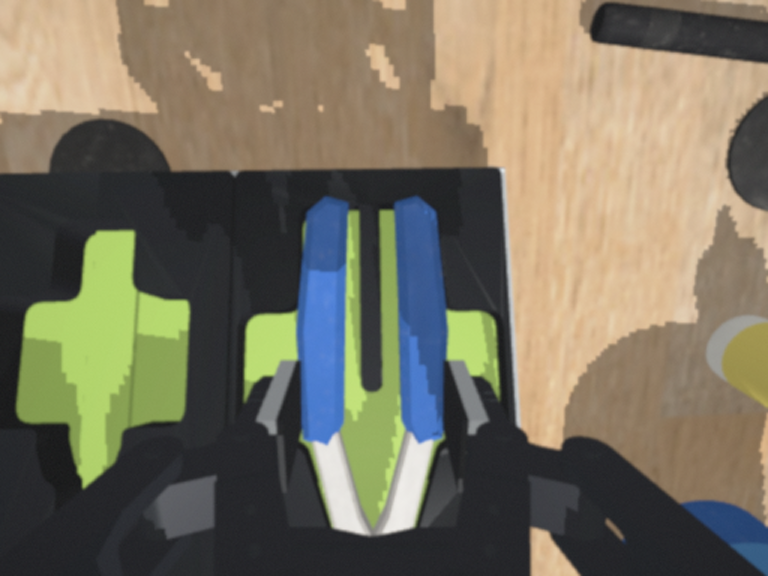

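View pics/s16.png

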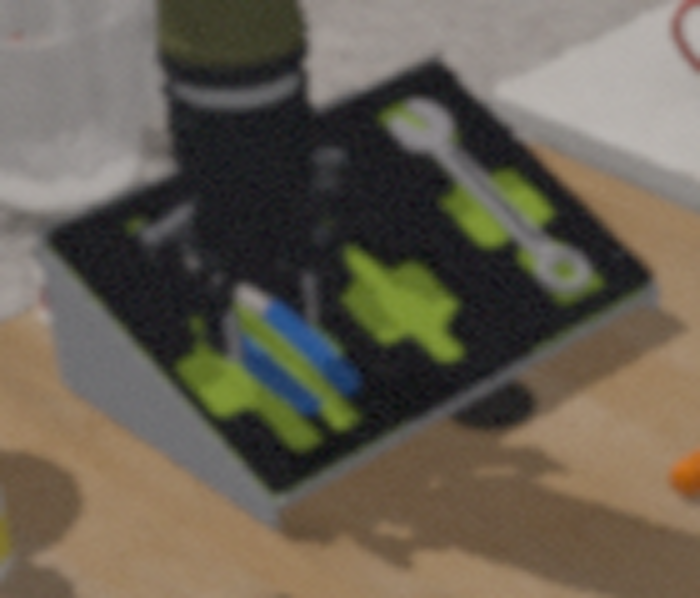

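>>> send_rows:
  newtons: 20
  plan:
    - [[-0.05,0.2,0.3,0,0.6],[0,0.2,0.3,0,0.6],[0,0.15,0.3,0,0.6],[0,0,0,0,0.6]]

```text
time: 15.02
tool_pos: [0.6512, 0.1651, 0.0476]
tool_rot: [0.723, 0.69, -0.009, -0.016]
force: [-1.8, -0.2, -0.4]
opening: 0.0455
```

```bash
python3 go.py .651 .1650 .042 87.3; python3 snap.py w17
```

```text
15.025 [0.6512 0.1651 0.0476] yaw 87.30816097841382 tilt [-0.0353  0.0105] F [-1.7578 -0.2033 -0.3661] open 0.04549649329238924
tool cm [-0.0129  0.0045  0.5593] turn 0.00816097841382657
15.025 [0.65115856 0.16507262 0.04759159] 87.30816097841382
```

View pics/w17.png

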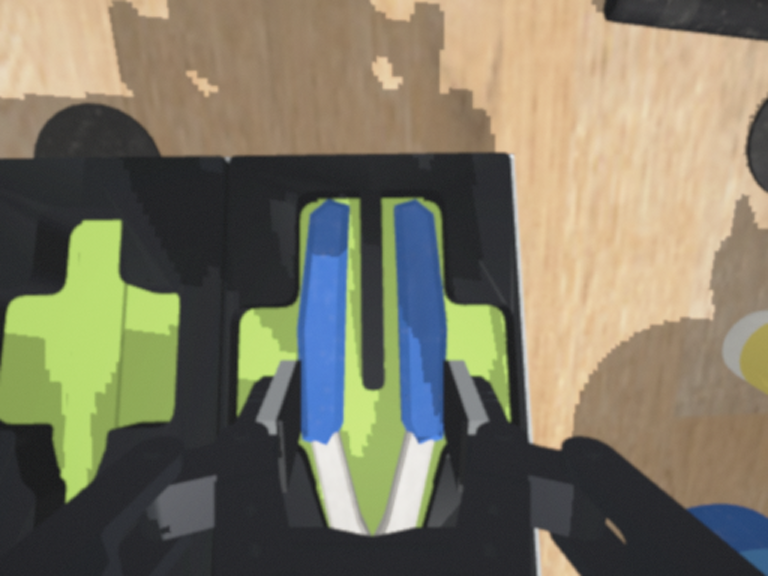

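>>> send_rows:
  newtons: 20
  plan:
    - [[0,0.05,0.3,0,0.6],[0,0.05,0.3,0,0.6],[0,0,0,0,0.6]]

```text
time: 15.45
tool_pos: [0.6532, 0.1651, 0.0418]
tool_rot: [0.723, 0.69, -0.008, -0.015]
force: [-1.4, 0.6, 0.8]
opening: 0.0455
```

```bash
python3 go.py .651 .1650 .04 87.3; python3 snap.py w18
```

```text
15.45 [0.6532 0.1651 0.0418] yaw 87.30736801085305 tilt [-0.0327  0.0107] F [-1.422   0.6453  0.7836] open 0.04548772056438198
tool cm [-0.0269 -0.2153  0.1913] turn 0.007368010853056717
15.45 [0.65322462 0.1651478  0.04184259] 87.30736801085305
```

View pics/w18.png

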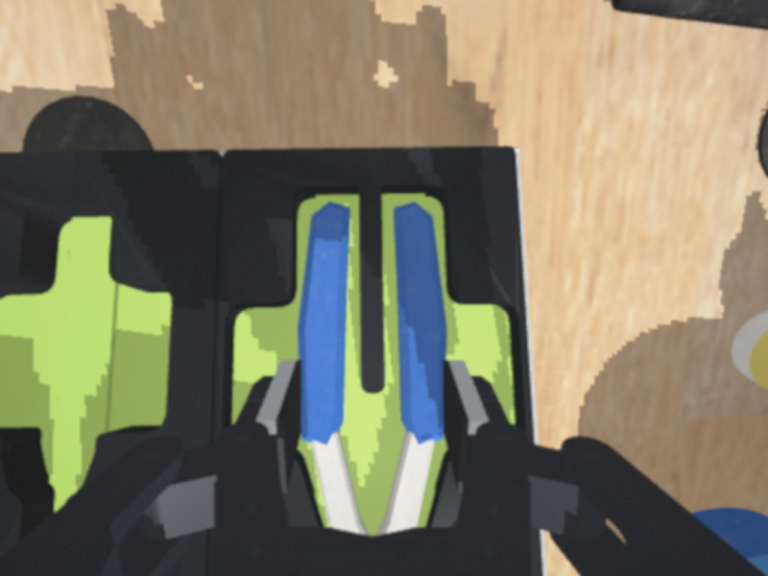

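>>> send_rows:
  newtons: 20
  plan:
    - [[0,-0.05,0.3,0,0.6],[0,0,0.2,0,0.6],[0,0,0,0,0.6]]

```text
time: 15.88
tool_pos: [0.6538, 0.1651, 0.0399]
tool_rot: [0.723, 0.69, -0.007, -0.014]
force: [-0.7, -0.0, -0.5]
opening: 0.0451
```

```bash
python3 go.py .651 .1650 .04 87.3; python3 snap.py w19
python3 - <<'E'
from h import *; from workcell import *
o=get_obs(); f=grab_frame("scene"); pickle.dump((o,f),open("pics/s19.pkl","wb"))
cv2.imwrite("pics/s19.png",cv2.resize(f["pixels"][90:220,180:320,::-1],None,fx=5,fy=4.6,interpolation=cv2.INTER_CUBIC))
E
```

```text
15.875 [0.6538 0.1651 0.0399] yaw 87.3046658080614 tilt [-0.0292  0.011 ] F [-0.6899 -0.0297 -0.5367] open 0.04508347720038487
tool cm [-0.0245 -0.2756  0.0009] turn 0.004665808061403709
15.875 [0.65376314 0.16511569 0.03992951] 87.3046658080614
```

View pics/w19.png

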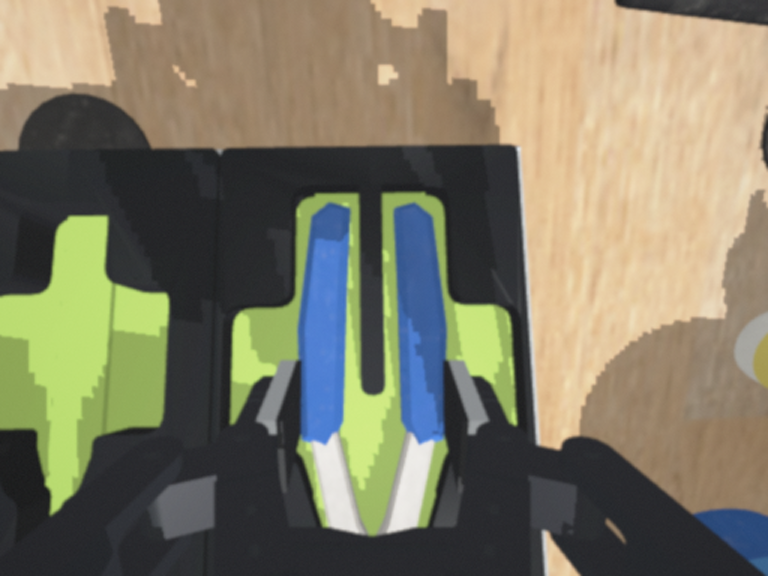

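View pics/s19.png

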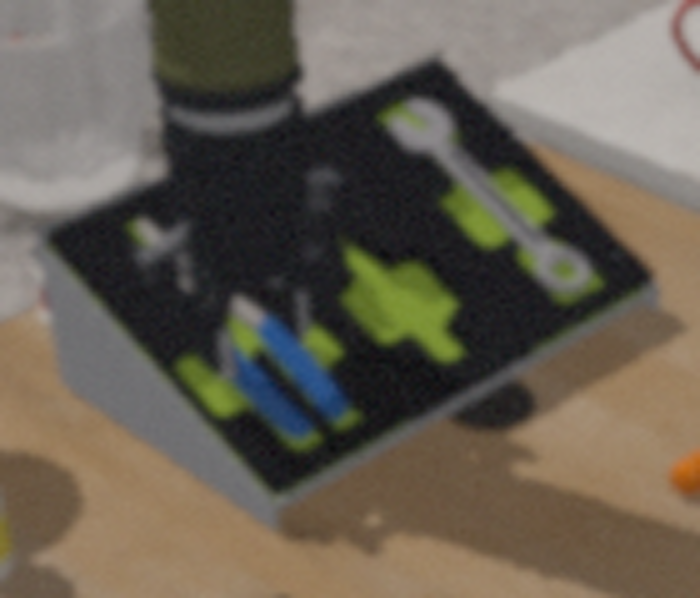

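>>> send_rows:
  newtons: 20
  plan:
    - [[0,0,0,0,0.35],[0,0,0,0,0.35],[0,0,0,0,0.35]]

```text
time: 16.35
tool_pos: [0.6543, 0.1651, 0.0389]
tool_rot: [0.723, 0.69, -0.007, -0.014]
force: [0.0, 0.0, 0.1]
opening: 0.0557
```

```bash
python3 go.py .651 .1650 .04 87.3; python3 snap.py w20
```

```text
16.35 [0.6543 0.1651 0.0389] yaw 87.29824068970588 tilt [-0.029   0.0109] F [0.0463 0.0248 0.0815] open 0.05572765525258988
tool cm [-0.023  -0.3303 -0.1047] turn -0.0017593102941191319
16.35 [0.65427875 0.16508643 0.03885799] 87.29824068970588
```

View pics/w20.png

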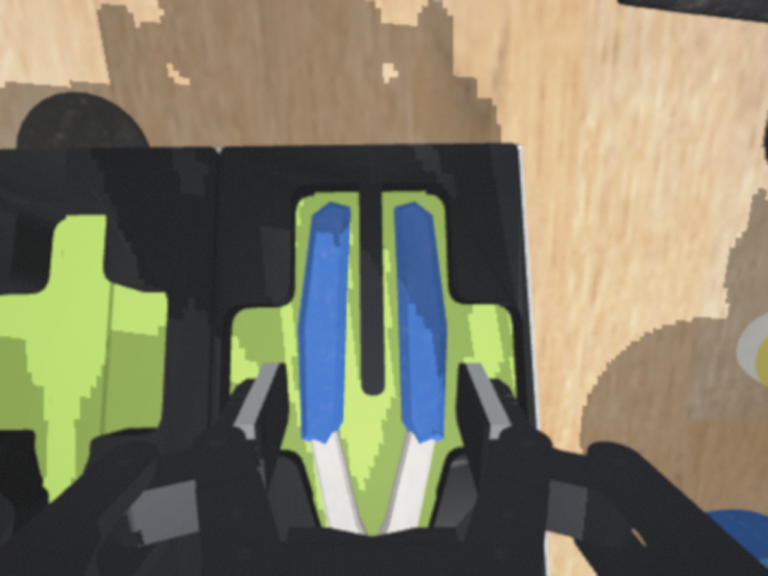

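>>> send_rows:
  plan:
    - [[0,0,-1,0,0.35],[0,0,-2,0,0.35],[0,0,-3,0,0.35],[0,0,-4,0,0.35],[0,0,-5,0,0.35],[0,0,-4,0,0.35],[0,0,-1,0,0.35]]

```text
time: 17.27
tool_pos: [0.6601, 0.1628, 0.2471]
tool_rot: [0.723, 0.69, -0.007, -0.014]
force: [0.1, 0.2, -0.4]
opening: 0.0553
```

```bash
python3 snap.py w21
python3 - <<'E'
from h import *; from workcell import *
o=get_obs(); print(tilt(o)); r=rows(o,[(.45,.02,.23,-2)],.5); print(len(r),r)
E
```

```text
17.275 [0.66007592 0.1627815  0.2470867 ] 87.30234897865263
[-0.02940023  0.01074909]
9 [[-1.7, -2.3, 0.2, 9.9, 0.5], [-2.1, -1.9, 0.2, 9.9, 0.5], [-2.4, -1.5, 0.2, 9.9, 0.5], [-2.6, -1.1, 0.2, 9.9, 0.5], [-2.7, -0.7, 0.2, 9.9, 0.5], [-2.8, -0.2, 0.2, 9.9, 0.5], [-2.8, 0.3, 0.2, 9.9, 0.5], [-2.7, 0.8, 0.2, 9.9, 0.5], [-2.5, 1.2, 0.2, 9.9, 0.5]]
```

View pics/w21.png

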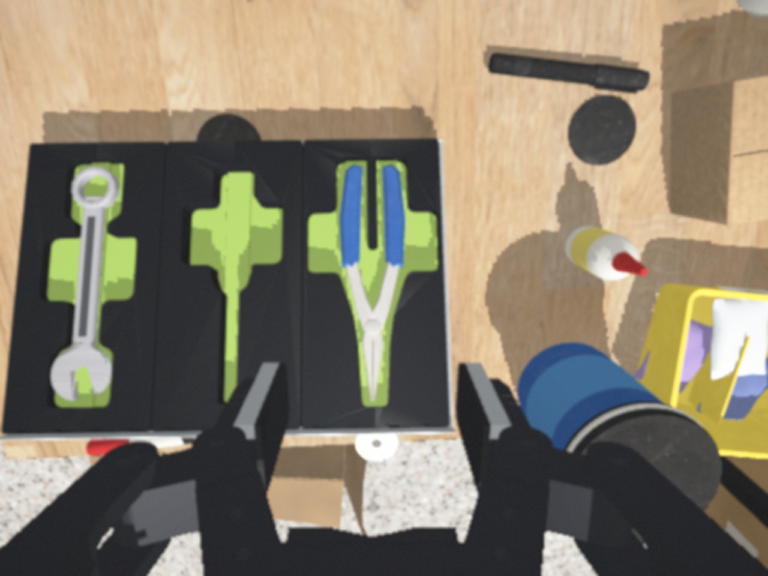

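>>> send_rows:
  plan:
    - [[-1.7,-2.3,0.5,9.9,0.4],[-2.1,-1.9,0.7,9.9,0.4],[-2.4,-1.5,0.9,9.9,0.4],[-2.6,-1.1,1,9.9,0.4],[-2.7,-0.7,1,9.9,0.4],[-2.8,-0.2,1,9.9,0.4],[-2.8,0.3,1,9.9,0.4],[-2.7,0.8,1,9.9,0.4]]

```text
time: 18.32
tool_pos: [0.4551, 0.0366, 0.1672]
tool_rot: [0.998, 0.049, -0.025, -0.006]
force: [0.9, 1.3, 0.1]
opening: 0.0512
```

```bash
python3 go.py .4365 -.0025 .13 -3
```

```text
18.325 [0.4551 0.0366 0.1672] yaw 5.642979319585649 tilt [-0.0499  0.0093] F [0.8889 1.2596 0.1471] open 0.05117022586779392
tool cm [-2.0559  3.7605  3.7693] turn 8.642979319585649
```

>>> send_rows:
  plan:
    - [[-0.7,1.0,1.0,3,0.4],[-0.7,1.2,1.2,3,0.4],[-0.6,1.1,1.0,2.6,0.4],[0,0.3,0.4,0,0.4],[0,0,0,0,0.4]]

```text
time: 18.95
tool_pos: [0.4317, -0.0024, 0.1268]
tool_rot: [0.999, -0.028, -0.028, -0.004]
force: [-0.9, 0.2, -0.3]
opening: 0.0515
```

```bash
python3 go.py .4365 -.0025 .09 -3; python3 snap.py w22
```

```text
18.95 [ 0.4317 -0.0024  0.1268] yaw -3.2426434179023147 tilt [-0.0552  0.0101] F [-0.9015  0.2216 -0.299 ] open 0.05152771343258386
tool cm [0.6887 0.0087 3.6462] turn -0.2426434179023147
18.95 [ 0.43165306 -0.00239267  0.12678887] -3.2426434179023147
```

View pics/w22.png

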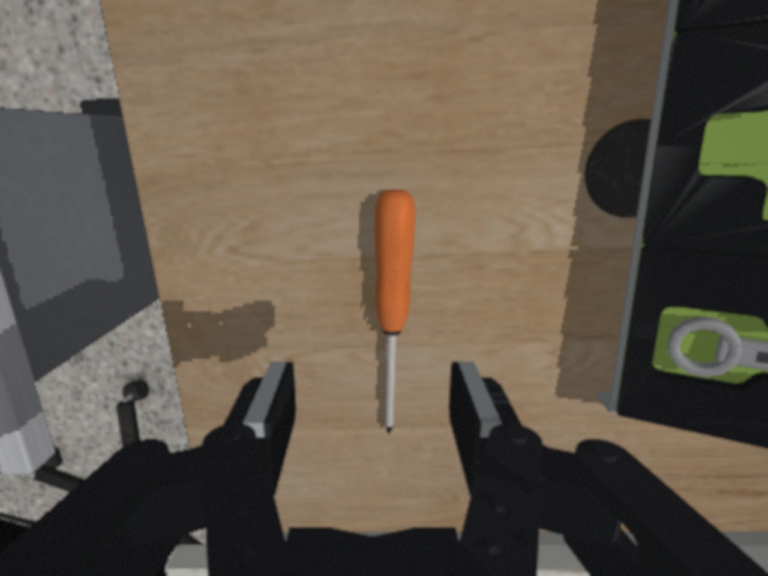

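Run:
```python
from h import *
np.set_printoptions(precision=4,suppress=True)
o,f=pickle.load(open("pics/w22.pkl","rb"))
p=zp(f,np.array([[396,190],[389,431],[395,260]])/1.5,.0095,o)[:,:2]; d=p[0]-p[1]; L=np.linalg.norm(d); d/=L
print(p,L,np.degrees(np.arctan2(d[1],d[0]))); c=p[1]+d*(.083+(L-.1665)/2); print("centre",c,"grip35",c+.035*d)
```

```text
[[ 0.442   0.0454]
 [ 0.4304 -0.1184]
 [ 0.4396  0.0031]] 0.16422725433421115 85.94445056862926
centre [ 0.4362 -0.0368] grip35 [ 0.4386 -0.0019]
```

```bash
python3 go.py .4386 -.0019 .03 -4.1
```

```text
19.0 [ 0.4318 -0.0023  0.127 ] yaw -3.231334514145954 tilt [-0.0549  0.01  ] F [-0.0012  0.0859 -0.5604] open 0.051270640472107505
tool cm [ 1.2146 -0.0109  9.6464] turn 0.8686654858540455
```

>>> send_rows:
  plan:
    - [[0.4,0,2,0.4,0.45],[0.4,0,2.5,0.5,0.45],[0.4,0,2.5,0,0.45],[0,0,1.6,0,0.45],[0,0,0,0,0.45]]

```text
time: 19.62
tool_pos: [0.4464, -0.0011, 0.0408]
tool_rot: [0.999, -0.035, -0.022, -0.004]
force: [0.3, 0.4, 0.5]
opening: 0.0471
```

```bash
python3 go.py .4386 -.0019 -.005 -4.1
```

```text
19.625 [ 0.4464 -0.0011  0.0408] yaw -3.9473409595862265 tilt [-0.0443  0.0098] F [0.2739 0.426  0.4624] open 0.047085678823165424
tool cm [-0.5703  0.1665  4.605 ] turn 0.1526590404137731
```

>>> send_rows:
  plan:
    - [[-0.3,0.1,1.2,0.1,0.45],[-0.3,0,1.2,0,0.45],[0,0,1.2,0,0.45],[0,0,0.5,0,0.45],[0,0,0,0,0.45]]

```text
time: 20.25
tool_pos: [0.4414, -0.0012, -0.0001]
tool_rot: [0.999, -0.035, -0.019, -0.004]
force: [-0.6, 0.8, 0.4]
opening: 0.0469
```

```bash
python3 go.py .4386 -.0019 -.015 -4.1; python3 snap.py w23
```

```text
20.25 [ 0.4414 -0.0012 -0.0001] yaw -3.99308714761858 tilt [-0.0383  0.0092] F [-0.5826  0.8242  0.4003] open 0.046850536318923525
tool cm [-0.2147  0.1004  1.4989] turn 0.10691285238141957
20.25 [ 4.41385054e-01 -1.18630304e-03 -9.93367643e-05] -3.99308714761858
```

View pics/w23.png

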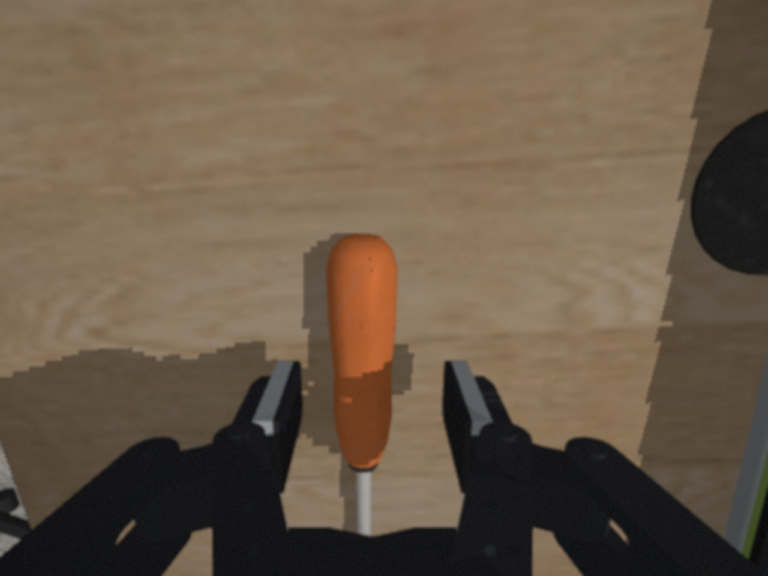

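>>> send_rows:
  newtons: 30
  plan:
    - [[-0.2,0.1,0.6,0.1,0.5],[0,0,0.6,0,0.5],[0,0,0.2,0,0.5],[0,0,0,0,0.9],[0,0,0,0,0.9],[0,0,0,0,0.9],[0,0,0,0,0.9]]

```text
time: 21.18
tool_pos: [0.4396, -0.0021, -0.014]
tool_rot: [0.999, -0.036, -0.018, -0.004]
force: [-0.2, 0.4, -0.2]
opening: 0.021
```

```bash
python3 go.py .4386 -.0019 -.015 -4.1; python3 snap.py w24
```

```text
21.175 [ 0.4396 -0.0021 -0.014 ] yaw -4.103952377776151 tilt [-0.0361  0.009 ] F [-0.1536  0.4092 -0.1707] open 0.02096884257273725
tool cm [-0.1015 -0.0122  0.1033] turn -0.00395237777615165
21.175 [ 0.43964054 -0.00210325 -0.01400574] -4.103952377776151
```

View pics/w24.png

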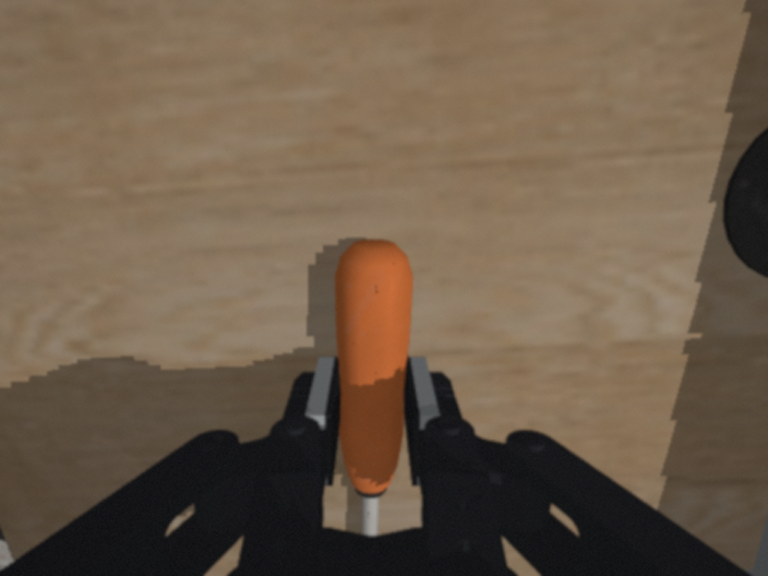

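>>> send_rows:
  newtons: 35
  plan:
    - [[0,0,-1,0,0.9],[0,0,-2,0,0.9],[0,0,-3,0,0.9],[0,0,-4,0,0.9],[0,0,-4,0,0.9],[0,0,-4,0,0.9],[0,0,-2,0,0.9],[0,0,0,0,0.9]]

```text
time: 22.22
tool_pos: [0.4464, -0.0039, 0.1963]
tool_rot: [0.999, -0.036, -0.017, -0.004]
force: [0.2, -0.4, -1.3]
opening: 0.0211
```

```bash
python3 go.py
python3 - <<'E'
from h import *; from workcell import *
r=rows(get_obs(),[(.50,.02,.19,42),(.61,.061,.17,88.9)],.9); print(len(r),r)
E
```

```text
22.225 [ 0.4464 -0.0039  0.1963] yaw -4.0966073357382395 tilt [-0.0338  0.0087] F [ 0.2212 -0.4205 -1.3433] open 0.02112609085189091
10 [[1.0, -0.6, 0.1, -9.2, 0.9], [1.1, -0.4, 0.1, -9.2, 0.9], [1.2, -0.2, 0.1, -9.2, 0.9], [1.2, -0.0, 0.1, -9.2, 0.9], [1.2, 0.2, 0.1, -9.2, 0.9], [2.2, 0.9, 0.4, -9.4, 0.9], [2.0, 1.2, 0.4, -9.4, 0.9], [1.8, 1.5, 0.4, -9.4, 0.9], [1.5, 1.8, 0.4, -9.4, 0.9], [1.2, 2.0, 0.4, -9.4, 0.9]]
```

>>> send_rows:
  plan:
    - [[1.0,-0.6,0,-8,0.9],[1.1,-0.4,0,-8,0.9],[1.2,-0.2,0,-8,0.9],[1.2,0,0,-8,0.9],[1.2,0.2,0,-8,0.9],[1.8,0.7,0,-8,0.9],[1.8,0.9,0,-8,0.9],[1.5,1.2,0,-8,0.9]]

```text
time: 23.22
tool_pos: [0.5502, 0.0371, 0.1827]
tool_rot: [0.857, 0.514, -0.02, -0.018]
force: [0.5, -0.5, -0.9]
opening: 0.0211
```

```bash
python3 go.py .61 .061 .17 88.9
python3 - <<'E'
from h import *; from workcell import *
r=rows(get_obs(),[(.61,.061,.16,88.9)],.9); print(len(r),r)
E
```

```text
23.225 [0.5502 0.0371 0.1827] yaw 61.97225964264441 tilt [-0.0528  0.0093] F [ 0.4598 -0.4998 -0.9078] open 0.021122545419472546
tool cm [4.9388 4.2104 0.9782] turn -26.927740357355596
3 [[1.6, 1.4, 0.8, -9.0, 0.9], [1.4, 1.6, 0.8, -9.0, 0.9], [1.1, 1.8, 0.8, -9.0, 0.9]]
```

>>> send_rows:
  plan:
    - [[1.3,1.1,0.2,-6.7,0.9],[1.2,1.2,0.2,-6.7,0.9],[1,1.3,0.2,-6.7,0.9],[0.8,1.4,0.2,-6.4,0.9],[0,0,0,0,0.9],[0,0,0,0,0.9]]

```text
time: 23.98
tool_pos: [0.6068, 0.0638, 0.1617]
tool_rot: [0.711, 0.702, -0.022, -0.028]
force: [-0.5, -0.4, 0.0]
opening: 0.021
```

```bash
python3 go.py .625 .061 .125 88.9; python3 snap.py w25
```

```text
23.975 [0.6068 0.0638 0.1617] yaw 89.2042769136924 tilt [-0.0698  0.0086] F [-0.4828 -0.4141  0.0394] open 0.02095626758686119
tool cm [-0.2846  2.0723  3.5302] turn 0.30427691369239085
23.975 [0.60683209 0.06381665 0.16168486] 89.2042769136924
```

View pics/w25.png

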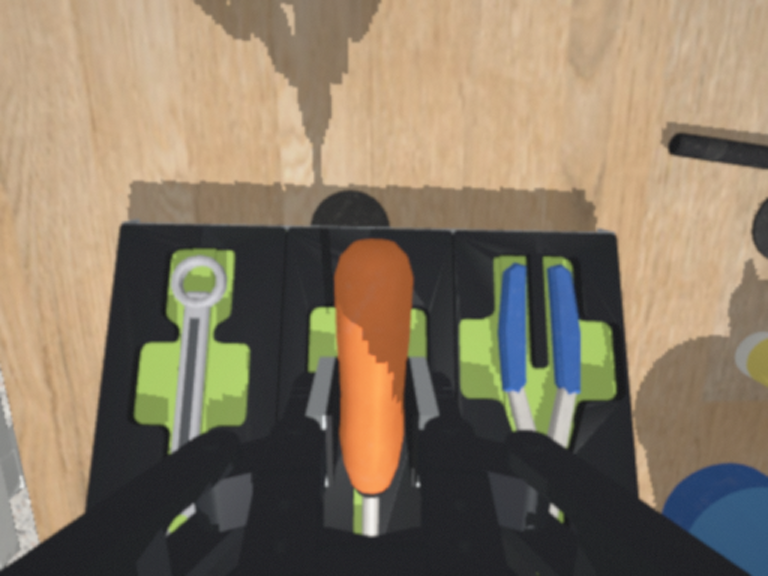

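>>> send_rows:
  plan:
    - [[-0.1,0.6,1.0,0.1,0.9],[-0.1,0.6,1.2,0.1,0.9],[-0.1,0.5,1.2,0.1,0.9],[0,0,0.6,0,0.9],[0,0,0,0,0.9]]

```text
time: 24.65
tool_pos: [0.6203, 0.0599, 0.1171]
tool_rot: [0.714, 0.699, -0.023, -0.028]
force: [0.1, 0.8, -0.6]
opening: 0.0214
```

```bash
python3 go.py .627 .0612 .095 88.9; python3 snap.py w26
python3 - <<'E'
from h import *; from workcell import *
o=get_obs(); f=grab_frame("scene"); pickle.dump((o,f),open("pics/s26.pkl","wb"))
cv2.imwrite("pics/s26.png",cv2.resize(f["pixels"][90:220,180:320,::-1],None,fx=5,fy=4.6,interpolation=cv2.INTER_CUBIC))
E
```

```text
24.65 [0.6203 0.0599 0.1171] yaw 88.73955759058485 tilt [-0.0715  0.0086] F [ 0.1213  0.8263 -0.584 ] open 0.021449405365422586
tool cm [0.1307 0.8259 2.1623] turn -0.16044240941515397
24.65 [0.62028021 0.05988513 0.11714955] 88.73955759058485
```

View pics/w26.png

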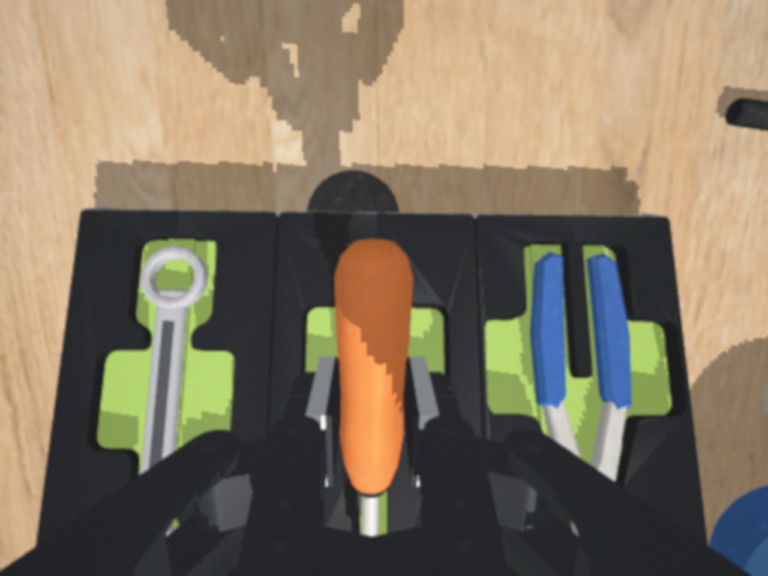

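View pics/s26.png

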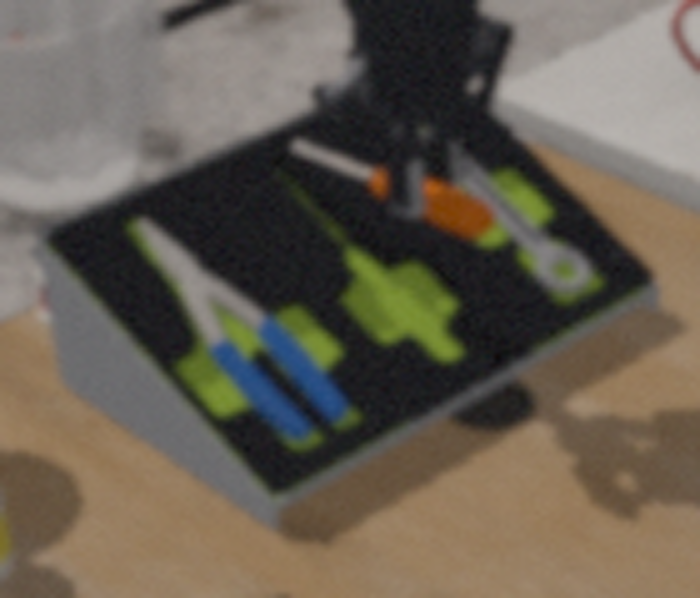

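>>> send_rows:
  newtons: 22
  plan:
    - [[0.1,0.4,0.4,-0.1,0.9],[0,0.3,0.4,-0.1,0.9],[0,0,0.4,0,0.9],[0,0,0.4,0,0.9],[0,0,0,0,0.9]]

```text
time: 25.38
tool_pos: [0.6278, 0.0612, 0.1015]
tool_rot: [0.713, 0.7, -0.021, -0.027]
force: [-0.2, 0.3, -0.5]
opening: 0.0209
```

```bash
python3 go.py .629 .0612 .085 88.9; python3 snap.py w27
python3 - <<'E'
from h import *; from workcell import *
o=get_obs(); f=grab_frame("scene"); pickle.dump((o,f),open("pics/s27.pkl","wb"))
cv2.imwrite("pics/s27.png",cv2.resize(f["pixels"][90:180,220:310,::-1],None,fx=7,fy=6.6,interpolation=cv2.INTER_CUBIC))
E
```

```text
25.375 [0.6278 0.0612 0.1015] yaw 88.97657796380781 tilt [-0.0679  0.0086] F [-0.1796  0.2764 -0.4745] open 0.020908371792513786
tool cm [-0.0124  0.2331  1.6352] turn 0.07657796380780724
25.375 [0.62778681 0.06122342 0.10147355] 88.97657796380781
```

View pics/w27.png

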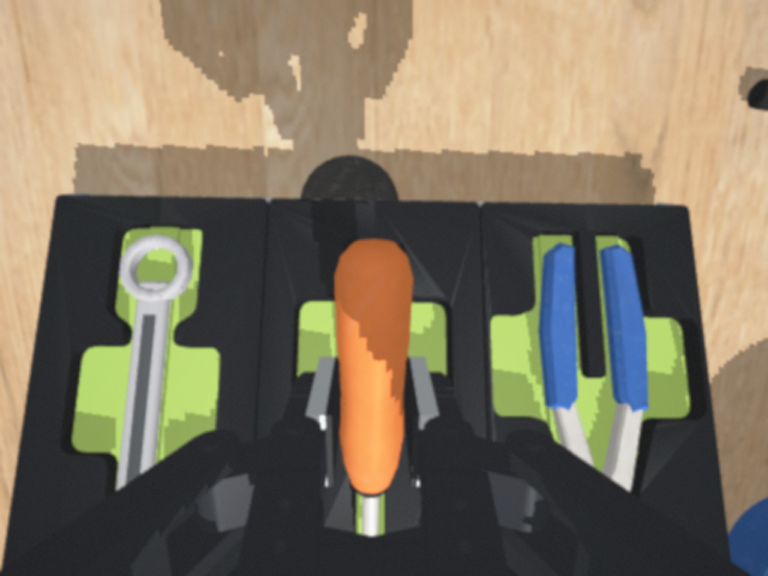

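View pics/s27.png

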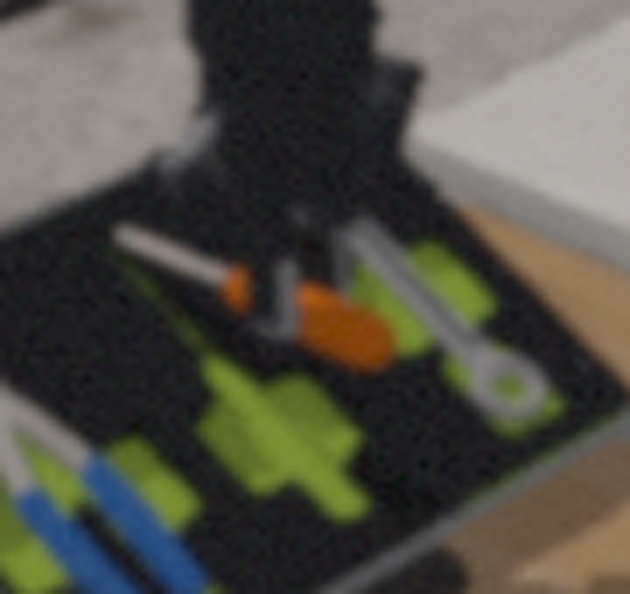

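>>> send_rows:
  newtons: 20
  plan:
    - [[0,0.05,0.4,0,0.9],[0,0.05,0.4,0,0.9],[0,0.05,0.4,0,0.9],[0,0,0,0,0.9]]

```text
time: 25.98
tool_pos: [0.6289, 0.0613, 0.0892]
tool_rot: [0.713, 0.7, -0.021, -0.026]
force: [-0.5, -0.0, -0.2]
opening: 0.0213
```

```bash
python3 go.py .629 .0612 .085 88.9
python3 - <<'E'
from h import *; from workcell import *
o=get_obs(); f=grab_frame("scene"); pickle.dump((o,f),open("pics/s28.pkl","wb"))
cv2.imwrite("pics/s28.png",cv2.resize(f["pixels"][90:180,220:310,::-1],None,fx=7,fy=6.6,interpolation=cv2.INTER_CUBIC))
E
```

```text
25.975 [0.6289 0.0613 0.0892] yaw 88.9780872455626 tilt [-0.0668  0.0086] F [-0.5022 -0.0181 -0.2278] open 0.021295700730888975
tool cm [-0.0145  0.0376  0.4153] turn 0.0780872455625996
```

View pics/s28.png

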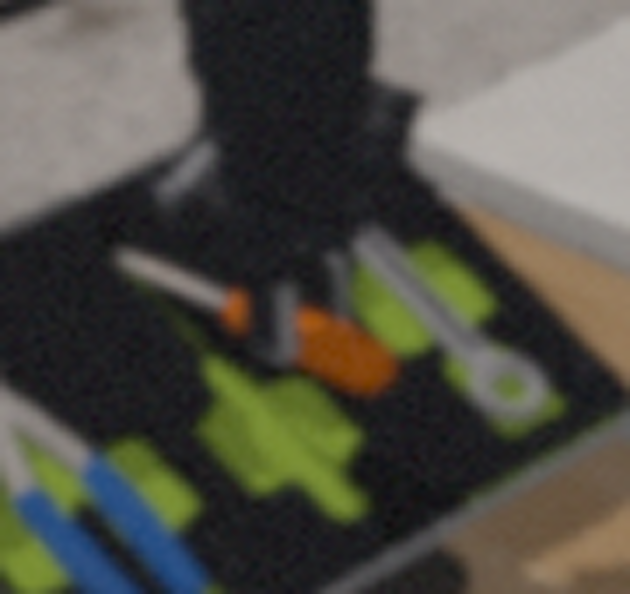

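```bash
python3 snap.py w28
python3 - <<'E'
from h import *
np.set_printoptions(precision=4,suppress=True)
o,f=pickle.load(open("pics/s28.pkl","rb")); M=R.from_quat(o["tool_rot"]).as_matrix()
print("meas",236.9,127.9)
for yy,zz in ((.118,-.0235+.006),(-.048,-.0235-.002),(.118,-.0235-.004)):
    P=o["tool_pos"]+M@np.array([0,yy,zz]); print(P,proj(f,P))
import numpy as np
S1=np.array([.6733,.0601,.077]); p=np.radians(-1.9); t=np.radians(25)
up=np.array([np.cos(p)*np.cos(t),np.sin(p)*np.cos(t),np.sin(t)]); l=np.array([-np.sin(p),np.cos(p),0]); n=np.cross(up,l)
for a,b in ((.0885,.0065),(.0885,-.0095),(.083,-.0095+.003)): print(S1+a*up+b*n,proj(f,S1+a*up+b*n))
E
```

```text
26.025 [0.62905619 0.0612989  0.08934579] 88.97565888220639
meas 236.9 127.9
[0.7478 0.0591 0.0987] [[235.1271 130.1683]]
[0.5827 0.0619 0.1178] [[274.1828 146.2763]]
[0.7485 0.059  0.1087] [[234.8045 127.2461]]
[0.7507 0.0575 0.1203] [[234.4357 123.4628]]
[0.7575 0.0573 0.1058] [[233.2796 126.7912]]
[0.7512 0.0575 0.1062] [[234.6063 127.4433]]
```

View pics/w28.png

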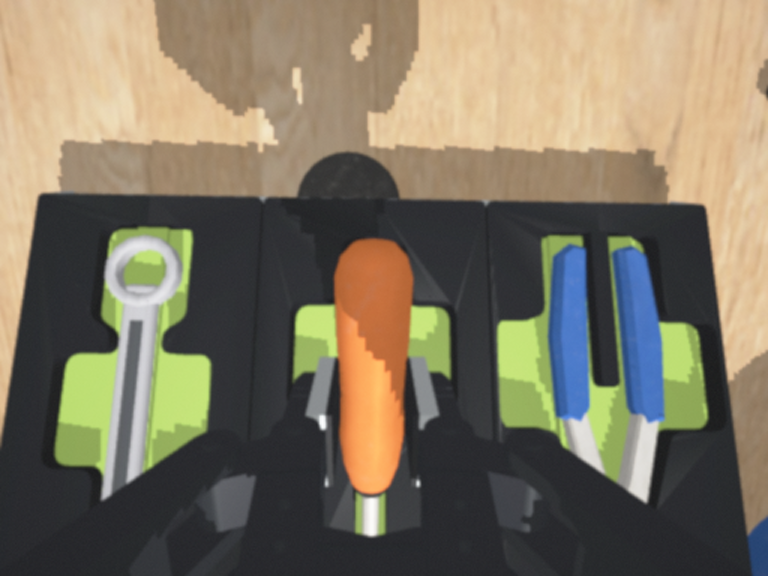

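>>> send_rows:
  newtons: 20
  plan:
    - [[0,0.05,0.4,0,0.9],[0,0.05,0.4,0,0.9],[0,0.05,0.4,0,0.9],[0,0,0,0,0.9]]

```text
time: 26.58
tool_pos: [0.6299, 0.0613, 0.0772]
tool_rot: [0.713, 0.7, -0.021, -0.026]
force: [-1.5, 0.0, 1.5]
opening: 0.0208
```

```bash
python3 go.py .633 .0613 .065 88.9; python3 snap.py w29
python3 - <<'E'
from h import *; from workcell import *
o=get_obs(); f=grab_frame("scene"); pickle.dump((o,f),open("pics/s29.pkl","wb"))
cv2.imwrite("pics/s29.png",cv2.resize(f["pixels"][90:180,220:310,::-1],None,fx=7,fy=6.6,interpolation=cv2.INTER_CUBIC))
E
```

```text
26.575 [0.6299 0.0613 0.0772] yaw 88.97452112567049 tilt [-0.0658  0.0085] F [-1.4509  0.022   1.5016] open 0.020817615430733256
tool cm [-0.0048  0.3903  1.1963] turn 0.0745211256704863
26.575 [0.6298943  0.06131395 0.07719426] 88.97452112567049
```

View pics/w29.png

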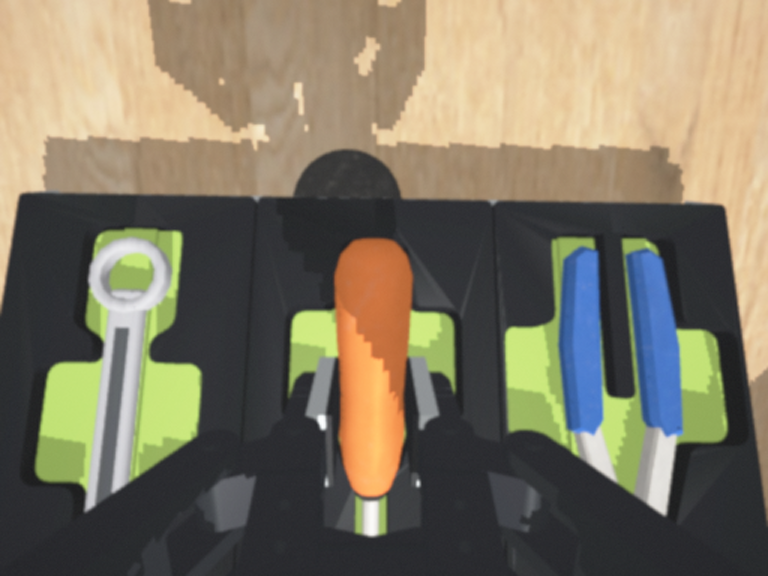

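View pics/s29.png

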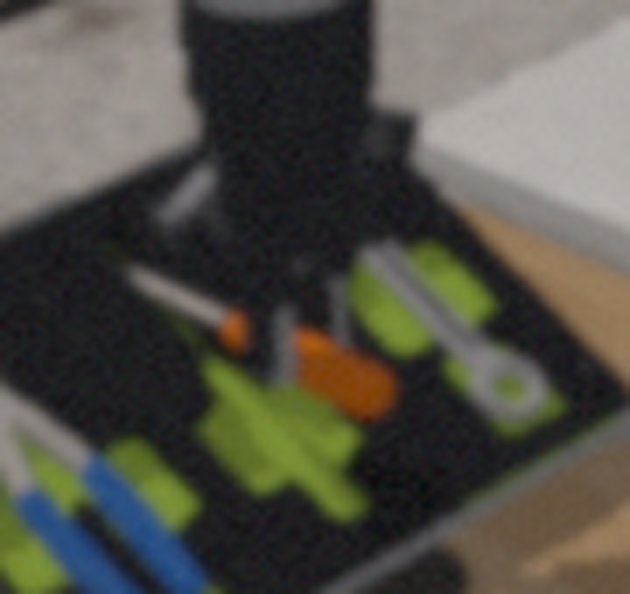

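>>> send_rows:
  newtons: 20
  plan:
    - [[0,0.1,0.4,0,0.9],[0,0.1,0.4,0,0.9],[0,0.1,0.4,0,0.9],[0,0,0,0,0.9]]

```text
time: 27.18
tool_pos: [0.6299, 0.0611, 0.0642]
tool_rot: [0.713, 0.7, -0.022, -0.027]
force: [-3.0, -0.6, 1.6]
opening: 0.0211
```

```bash
python3 go.py .636 .0613 .055 88.9; python3 snap.py w30
python3 - <<'E'
from h import *; from workcell import *
o=get_obs(); f=grab_frame("scene"); pickle.dump((o,f),open("pics/s30.pkl","wb"))
cv2.imwrite("pics/s30.png",cv2.resize(f["pixels"][90:180,220:310,::-1],None,fx=7,fy=6.6,interpolation=cv2.INTER_CUBIC))
E
```

```text
27.175 [0.6299 0.0611 0.0642] yaw 88.96513383628948 tilt [-0.0698  0.0082] F [-3.0472 -0.6415  1.5744] open 0.021121305147982588
tool cm [0.0216 0.6711 0.8777] turn 0.06513383628947622
27.175 [0.62991562 0.06112922 0.06422325] 88.96513383628948
```

View pics/w30.png

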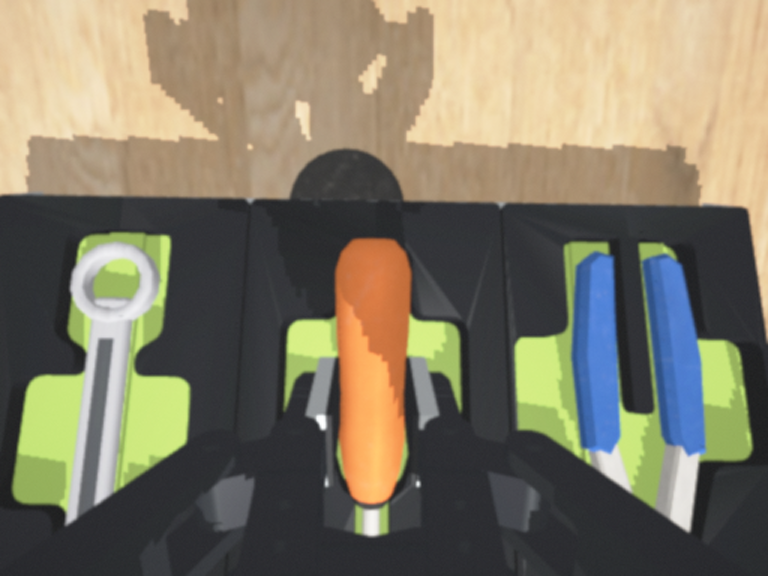

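View pics/s30.png

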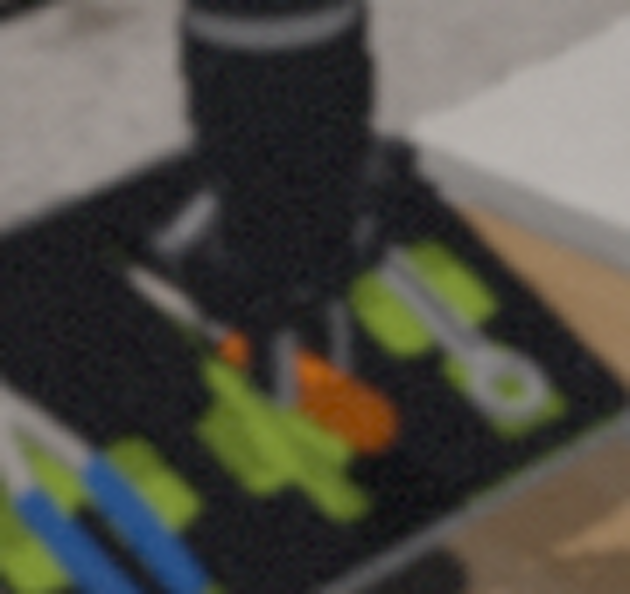

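>>> send_rows:
  newtons: 20
  plan:
    - [[0,0.2,0.3,0,0.9],[0,0.25,0.3,0,0.9],[0,0.25,0.3,0,0.9],[0,0,0,0,0.9]]

```text
time: 27.78
tool_pos: [0.6369, 0.0615, 0.0545]
tool_rot: [0.713, 0.7, -0.022, -0.027]
force: [-2.6, 0.5, 0.9]
opening: 0.021
```

```bash
python3 go.py .638 .0613 .045 88.9; python3 snap.py w31
python3 - <<'E'
from h import *; from workcell import *
o=get_obs(); f=grab_frame("scene"); pickle.dump((o,f),open("pics/s31.pkl","wb"))
cv2.imwrite("pics/s31.png",cv2.resize(f["pixels"][90:180,220:310,::-1],None,fx=7,fy=6.6,interpolation=cv2.INTER_CUBIC))
E
```

```text
27.775 [0.6369 0.0615 0.0545] yaw 88.97958201052111 tilt [-0.0694  0.0088] F [-2.5724  0.488   0.8541] open 0.021030264436579515
tool cm [-0.029   0.1725  0.9407] turn 0.0795820105211078
27.775 [0.63693714 0.06153731 0.05450609] 88.97958201052111
```

View pics/w31.png

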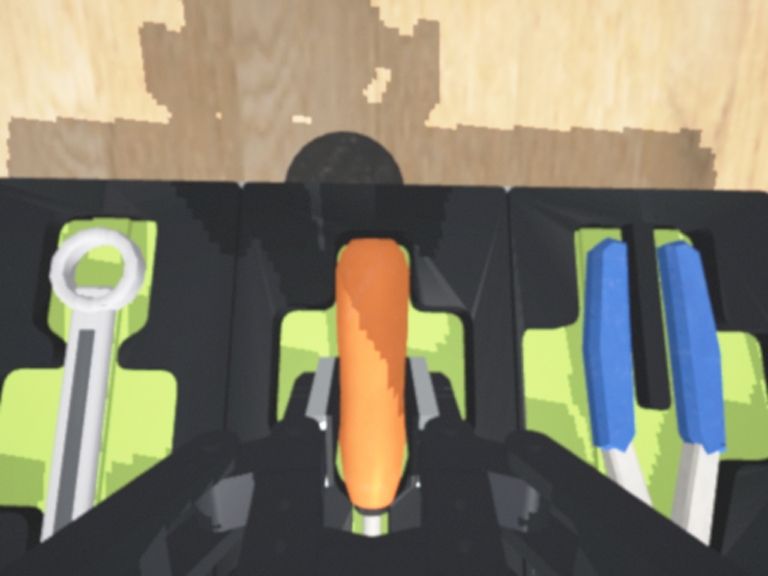

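View pics/s31.png

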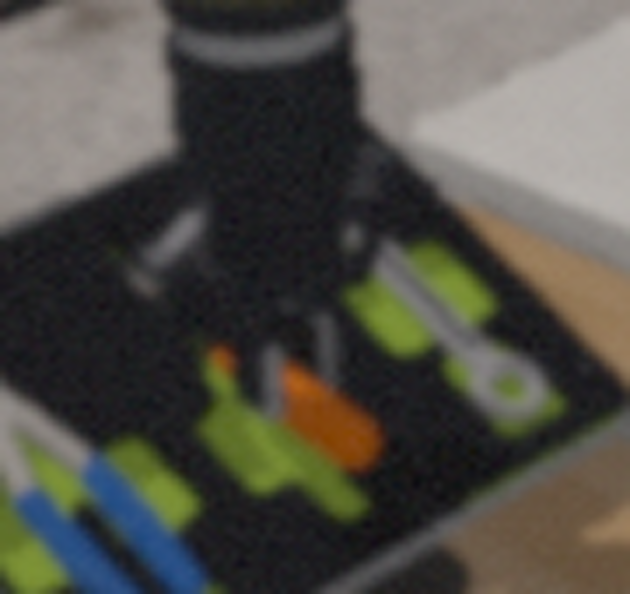

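>>> send_rows:
  newtons: 20
  plan:
    - [[0,0.15,0.3,0,0.9],[0,0.15,0.3,0,0.9],[0,0.1,0.3,0,0.9],[0,0,0,0,0.9]]

```text
time: 28.38
tool_pos: [0.6405, 0.0616, 0.0449]
tool_rot: [0.713, 0.7, -0.022, -0.027]
force: [-2.7, -0.3, 0.9]
opening: 0.0212
```

```bash
python3 go.py .640 .0613 .0387 88.9; python3 snap.py w32
```

```text
28.375 [0.6405 0.0616 0.0449] yaw 88.98296001949817 tilt [-0.0691  0.0088] F [-2.7441 -0.3029  0.8769] open 0.021168744466504994
tool cm [-0.0314 -0.0016  0.6262] turn 0.08296001949815945
28.375 [0.64045392 0.06155893 0.04494779] 88.98296001949817
```

View pics/w32.png

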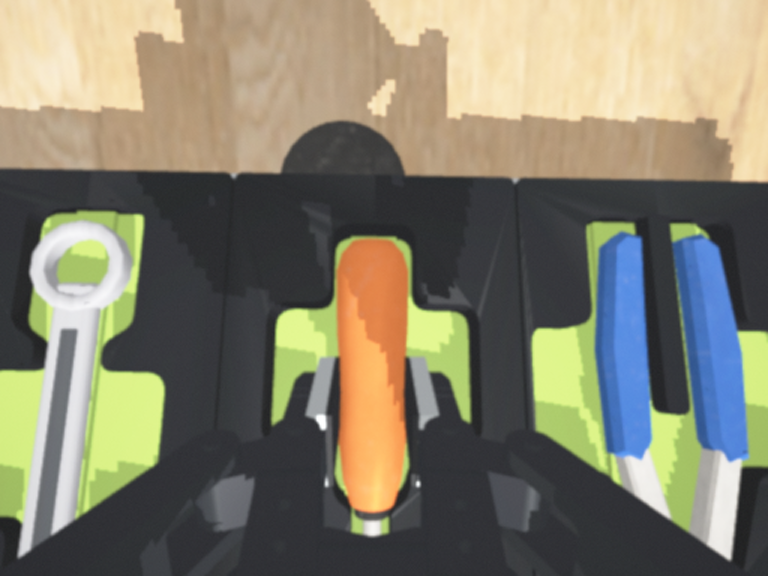

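>>> send_rows:
  newtons: 20
  plan:
    - [[0,0.1,0.3,0,0.9],[0,0.05,0.3,0,0.9],[0,0,0.2,0,0.9],[0,0,0,0,0.9]]

```text
time: 28.92
tool_pos: [0.6429, 0.0616, 0.0375]
tool_rot: [0.713, 0.701, -0.02, -0.026]
force: [-3.3, 0.1, 3.6]
opening: 0.0207
```

```bash
python3 go.py .640 .0613 .0387 88.9; python3 snap.py w33
```

```text
28.925 [0.6429 0.0616 0.0375] yaw 88.98419467636467 tilt [-0.0661  0.0088] F [-3.2805  0.0553  3.5955] open 0.02065893940808048
tool cm [-0.0349 -0.2964 -0.1054] turn 0.08419467636466038
28.925 [0.64289391 0.06160781 0.03745429] 88.98419467636467
```

View pics/w33.png

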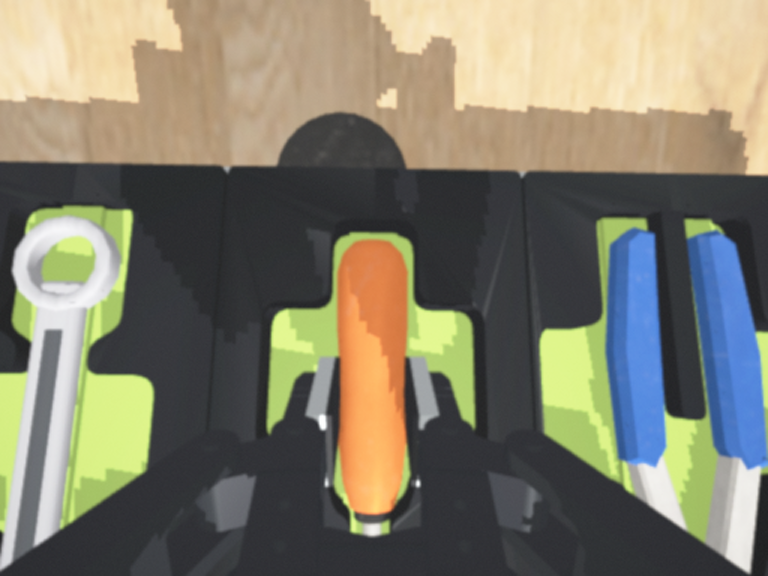

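>>> send_rows:
  newtons: 20
  plan:
    - [[0,-0.1,0.3,0,0.9],[0,0,0.2,0,0.9],[0,0,0,0,0.9]]

```text
time: 29.35
tool_pos: [0.643, 0.0616, 0.0368]
tool_rot: [0.713, 0.701, -0.019, -0.025]
force: [-1.1, 0.3, -0.6]
opening: 0.0209
```

```bash
python3 go.py .640 .0613 .0387 88.9; python3 snap.py w34
python3 - <<'E'
from h import *; from workcell import *
o=get_obs(); f=grab_frame("scene"); pickle.dump((o,f),open("pics/s34.pkl","wb"))
cv2.imwrite("pics/s34.png",cv2.resize(f["pixels"][90:180,220:310,::-1],None,fx=7,fy=6.6,interpolation=cv2.INTER_CUBIC))
E
```

```text
29.35 [0.643  0.0616 0.0368] yaw 88.9916154450986 tilt [-0.0618  0.0087] F [-1.1363  0.3234 -0.5525] open 0.020857684649971876
tool cm [-0.0337 -0.3061 -0.1736] turn 0.09161544509859709
29.35 [0.64295317 0.06159966 0.03678028] 88.9916154450986
```

View pics/w34.png

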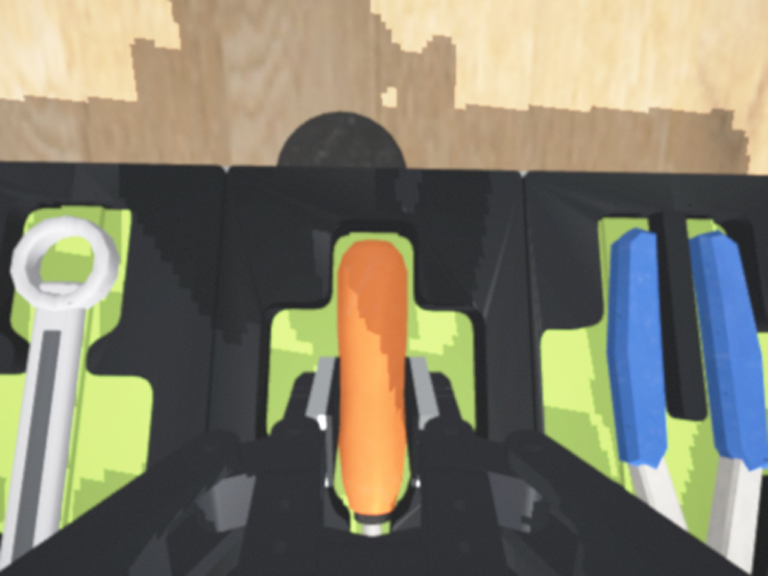

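View pics/s34.png

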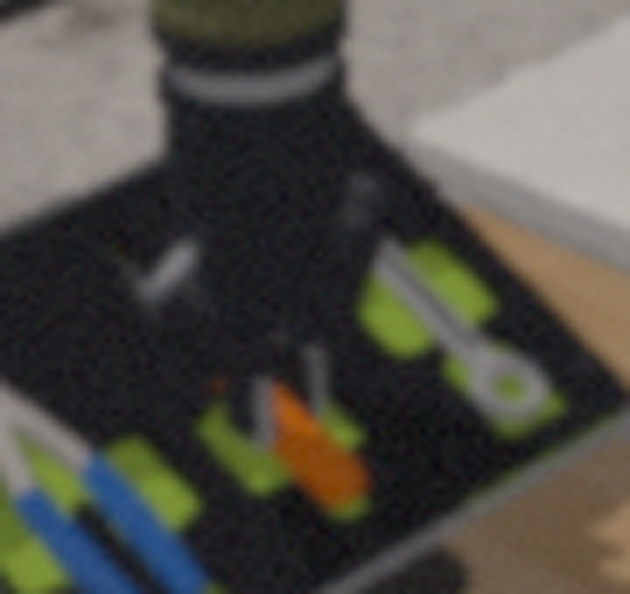

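>>> send_rows:
  plan:
    - [[0,0,0,0,0.62],[0,0,0,0,0.62],[0,0,0,0,0.62],[0,0,0,0,0.62]]

```text
time: 29.95
tool_pos: [0.6441, 0.0616, 0.035]
tool_rot: [0.713, 0.701, -0.019, -0.025]
force: [-0.2, 1.0, 0.5]
opening: 0.0324
```

```bash
python3 go.py; python3 snap.py w35
```

```text
29.95 [0.6441 0.0616 0.035 ] yaw 88.98315308625494 tilt [-0.061   0.0088] F [-0.1847  0.989   0.4614] open 0.03238261329436455
29.95 [0.64409089 0.06155562 0.03496787] 88.98315308625494
```

View pics/w35.png

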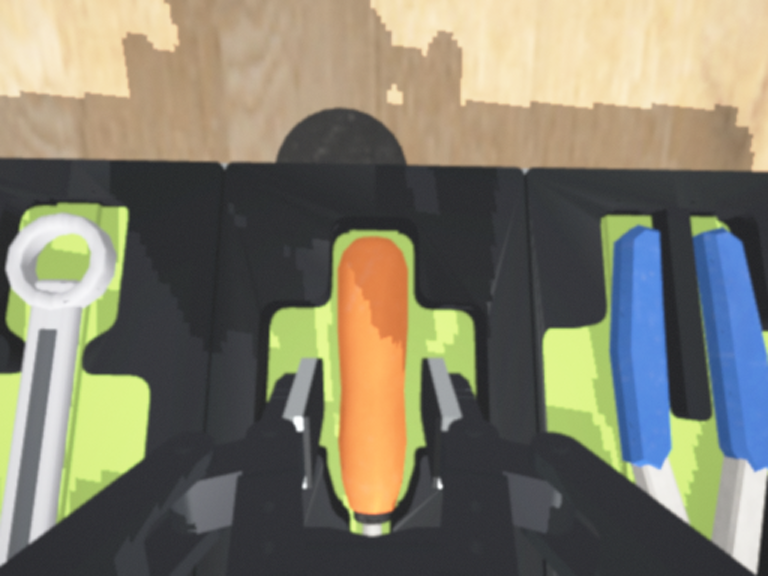

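Released with clear gaps on both sides of the handle. I'll lift away.

>>> send_rows:
  plan:
    - [[0,0,-1,0,0.62],[0,0,-2,0,0.62],[0,0,-3,0,0.62],[0,0,-4,0,0.62],[0,0,-5,0,0.62],[0,0,-4,0,0.62],[0,0,-1,0,0.62]]

```text
time: 30.88
tool_pos: [0.6564, 0.0597, 0.2432]
tool_rot: [0.713, 0.701, -0.019, -0.025]
force: [-0.6, -0.8, 0.0]
opening: 0.0326
```

```bash
python3 go.py; python3 snap.py w36
```

```text
30.875 [0.6564 0.0597 0.2432] yaw 88.98146894606185 tilt [-0.061   0.0088] F [-0.5888 -0.8183  0.0318] open 0.032564629934784775
30.875 [0.65636314 0.05971322 0.24324017] 88.98146894606185
```

View pics/w36.png

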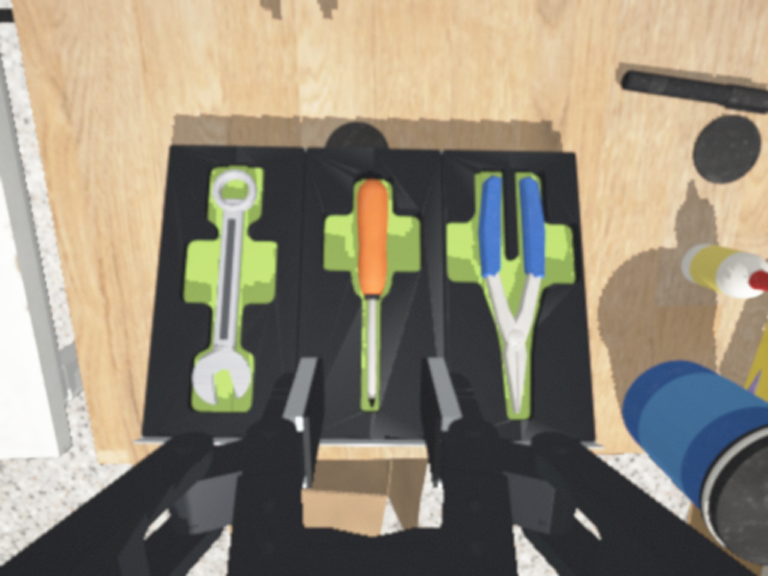

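>>> send_rows:
  plan:
    - [[-2,-3,-1,0,0.62],[-4,-4,-1,0,0.62],[-4,-4,-1,0,0.62],[-4,-4,0,0,0.62],[-4,-3,0,0,0.62],[-2,-1,0,0,0.62],[0,0,0,0,0.62]]

```text
time: 31.8
tool_pos: [0.4529, -0.1404, 0.2735]
tool_rot: [0.712, 0.701, -0.024, -0.032]
force: [0.3, 0.6, -0.4]
opening: 0.0324
```

```bash
python3 go.py
python3 - <<'E'
from h import *; from workcell import *
f=grab_frame("scene"); a=cv2.resize(f["pixels"][85:235,165:345,::-1],None,fx=4,fy=3.8,interpolation=cv2.INTER_CUBIC); cv2.imwrite("pics/sF.png",a)
f=grab_frame("top"); pickle.dump(f,open("pics/topF.pkl","wb")); cv2.imwrite("pics/tF.png",cv2.resize(f["pixels"][70:260,95:365,::-1],None,fx=2.9,fy=2.9,interpolation=cv2.INTER_CUBIC))
E
```

```text
31.8 [ 0.4529 -0.1404  0.2735] yaw 89.07824759110584 tilt [-0.08    0.0119] F [ 0.2867  0.5507 -0.4382] open 0.03242440375554709
```

View pics/sF.png

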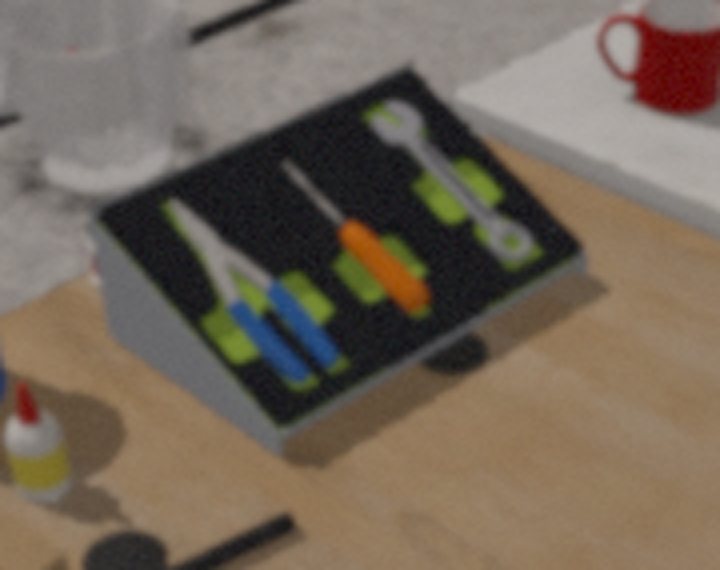

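View pics/tF.png

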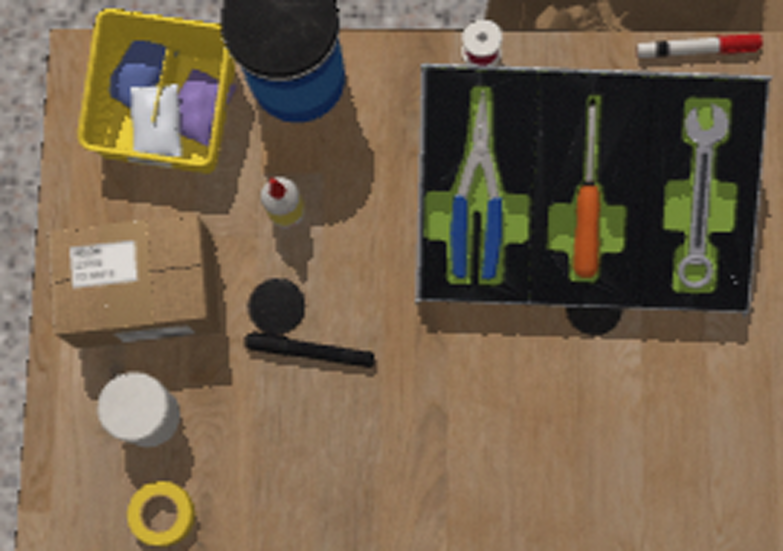

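Run:
```python
from fit import *; from h import *
from workcell import *
up,l,n=axes(s.x[3]); 
fs=pickle.load(open("pics/s31.pkl","rb"))[1]; fT=pickle.load(open("pics/topF.pkl","rb"))
im=np.ascontiguousarray(grab_frame("scene")["pixels"][:,:,::-1]); A=im; A=cv2.resize(A[85:235,165:345],None,fx=4.4,fy=4,interpolation=cv2.INTER_CUBIC)
im2=pickle.load(open("pics/w36.pkl","rb")); o2,f2=im2; B=cv2.resize(f2["pixels"][90:290,90:400,::-1],None,fx=2.5,fy=2.5,interpolation=cv2.INTER_CUBIC)
def P(S,x,y,z): return S+(x*l-y*up+z*n)/1000
pts=[P(S0,x*18,87,z) for x in (-1,1) for z in (5.5,)]+[P(S0,x*23.5,30,0) for x in (-1,1)]+[P(S0,0,-88,0)]+[P(S1,0,83.5,2.5),P(S1,12,35,2.5),P(S1,-12,35,2.5),P(S1,0,-83,-6)]
for q in pts:
    u,v=proj(fs,q)[0]; cv2.circle(A,(int((u+.5-165)*4.4),int((v+.5-85)*4)),3,(255,0,255),1)
    u,v=proj(f2,q,o2)[0]; cv2.circle(B,(int((u+.5-90)*2.5),int((v+.5-90)*2.5)),3,(255,0,255),1)
cv2.imwrite("pics/chkA.png",A);cv2.imwrite("pics/chkB.png",B)
```

```text
(no output)
```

View pics/chkA.png

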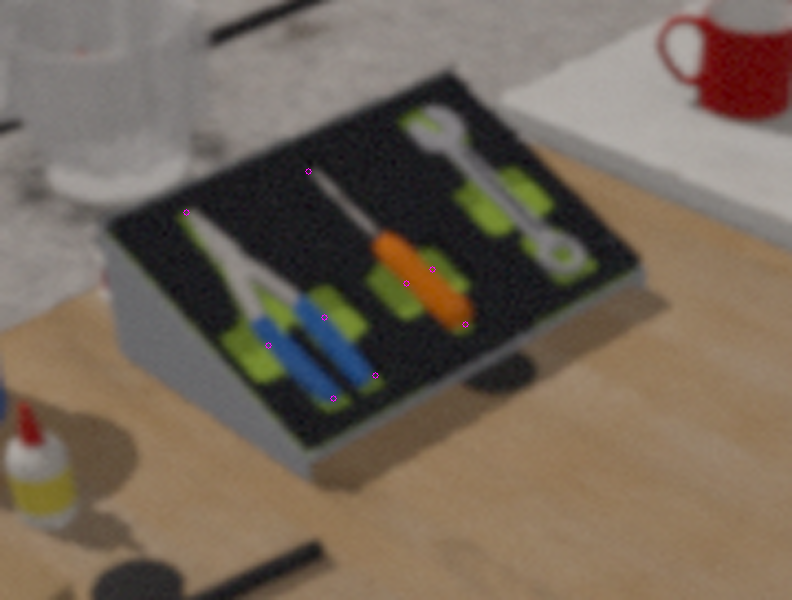

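View pics/chkB.png

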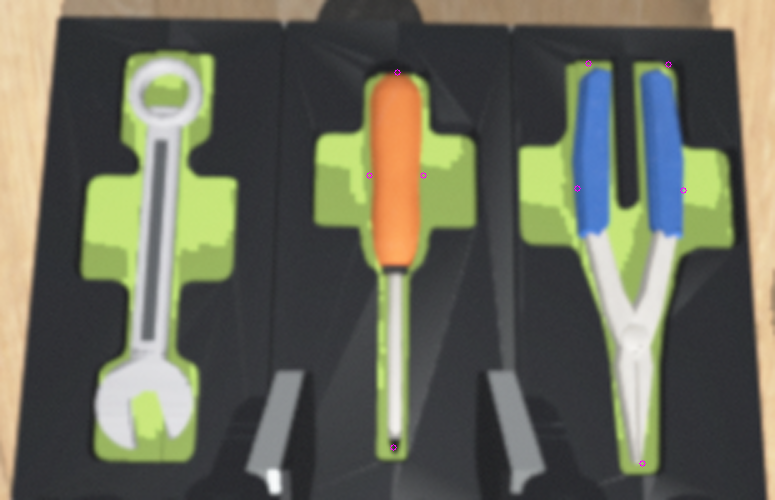

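```bash
python3 -c "
from workcell import *
print(hand_in())"
```

```text
the job is handed in; nothing more can be done
None
```

I placed the blue-handled pliers first and then the orange-handled screwdriver in their own cavities, handle end down the slope. I let go of both and handed in at about 32 s of the 50 s. The tool only points down, so I let each tool's nose touch its cavity floor and pivot in a light 20 N grip until it lay along the slope.

**Last checks:**
- **Seating:** The wrist, top and scene pictures show both tools lying inside their outlines, with the pliers' handles either side of the rib. Outline points drawn for the fully-home pose fell within about 2 mm of the tools. That tolerance is about the camera calibration limit, so the pictures cannot rule out a millimetre or so of lift. Each tool also stopped going down when I pressed it at the end.
- **Surroundings:** In the last top and scene pictures, taken with the gripper clear, the spanner and the bench items in view look where they were. I judged this by eye and did not measure it.
- **Forces:** The force readings I took stayed under about 7 N.

**What disagreed:**
- **Fingertips:** They stood roughly 20–30 mm behind the TCP, depending on opening, not 8 mm ahead as stated. I found the heights by contact and by camera.
- **Nose contact:** Both tools touched the cavity floor about 10 mm lower than I predicted.
- **Tool tilt:** The tool axis crept up to about 4.6° from vertical over the job, with no visible effect on the result.

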